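# Load the filter test fixture

### The arm

A 7-joint arm with a two-finger parallel gripper is mounted at the origin on the work surface. World frame = base frame: x ahead of the robot, y to its left, z up, the work surface at z = 0. Lengths are in m, angles in degrees, forces in N, time in s.
With the tool pointing down it reaches from about 0.4 to 0.85 m from the base axis. Payload 6.9 kg.
Tool frame: the origin (TCP) lies between the finger pads; the fingertips stand 19 mm ahead of it and the grasp point (between the pads) is the TCP (ctrl.tip_extent is the distance from the TCP to the fingertips, in m); z points along the fingers, y is the direction in which the jaws open and shut (so a half turn about z gives the same grasp; the last joint's range is limited). The gripper opens to 85 mm and grips with 20 to 120 N. Pads are 22 mm wide; open, the fingers measure 114 mm over their backs; the gripper's body (76 mm by 85 mm) begins 54 mm behind the grasp point. The pads swing forward as they close: fully open they stand 13 mm farther back than shut.
Start: joints at [6.045, 29.078, -13.613, 85.955, 7.202, 65.827, -8.869], TCP at [0.625, -0, 0.25] pointing down, gripper open.
Joint ranges: [-176.47, 176.47], [-13.61, 117.27], [-81.72, 77.17], [0.22, 143.17], [-87.28, 267.28], [10, 112.55], [-165.47, 165.47]. Speed limits (degrees/s): [136.94, 136.94, 180, 180, 180, 180, 180].

### API

Orientations are given as a 3x3 rotation matrix whose columns are the frame's x, y, z axes.
In Python, from rig import monitor, eyes, ctrl gives the robot as it stands. The module is installed in compiled form; this text tells all that it offers.
- The arm moves only by the shell command python3 -m crank 'ROWS' [FORCE]. ROWS is JSON, a list of rows, each an object with "grip": the gripper's target within -1 to 1 (shut at 1, half-way at 0, fully open at -1); "xyz": the shift along the tool's x, y, z in m, a list of three; "roll": the turn about the tool's z in rad. A call has 1 to 5 rows; each row is the pose to reach, as a shift and turn from the pose measured when the call began, along the tool's axes at that moment; what a row does not reach only later rows make up. A row lasts 1/10 s, in which the tool goes at most 50 mm and 8.59 degrees, less where a joint would pass 70% of its speed; a pose out of reach is approached as far as the arm can. A call with a gripper value outside its range is refused whole. The fingers move at their own pace and stop on an object; FORCE is the grip in N (left out, the last holds). Time passes only in rows, so rows that repeat a pose let the fingers close. It gives the time, the measured TCP pose, the force and the opening at its end, in the units of the state.
- monitor.observe(): the state, without advancing time (a new reading comes with each control period).
- eyes.camera(name): name is "scene" or "side" or "wrist"; returns the picture (480x640x3 uint8, blue, green, red); there is no depth.
- eyes.camera_model(name): a dict with "K" (3x3 intrinsics, pixels), "k1" (the pictures are not rectified: a ray, as slopes to the right and down, at radius r is drawn at 1 + k1 r^2 times it, then the intrinsics apply), "R" (3x3) and "t" (3): a world point X has camera coordinates R X + t; the wrist camera has in their place "mount" (4x4, takes a point from camera to tool coordinates, whose origin is the TCP and whose axes are the flange's). Camera axes: x right, y down, z forward; pixel columns grow to the right and rows downward; lengths in m; the calibration is good to about 2 mm. A picture is of the moment at which its call begins: read the wrist's pose just before it. camera_model takes no time and is no camera call.
- ctrl.close_job(): hands the job in, once; it reports no verdict.
Trained networks look in the newest picture that a camera, given by its name, has taken for a name from the list of things; names that differ only in an ending like _2 or _b are one class to them, and where a whole thing is asked for, a point or a joint stands for the part that bears it (a point fixed in the world has none). Each returns a list of dicts, best first, with "confidence" (0 to 1); they miss things now and then, are a little off and sometimes report something else, mostly with a low value. They report only what shows in the picture. A call takes as long as a camera call. They do not tell look-alikes from the thing itself.
- eyes.recognise(thing, camera): "xyz" ([x, y, z] in m, in world coordinates, good to about 4 mm: the middle of the surface that is visible of it).
The state is a dict: "clock": time; "joint_pos": joint angles; "joint_velocities": joint speeds; "joint_torque": joint torques, N m; "ee_pos": TCP position; "tool_rot": TCP orientation; "contact_force": force on the tool from outside, world axes, zero at the start; "moment": the same for the moment, N m; "finger_gap": finger opening in m.
Only numpy, scipy, OpenCV 4.12 (cv2) and the standard library are available. Lean on these libraries where they do the work, as an engineer would, in place of code of your own. Each camera call takes 0.05 s, during which the arm holds its last target.

### The job

Load the test fixture for the next run. Throw the supply lever fully off, then lift the shielding cover off the fixture and stand it right way up on the bare bench, clear of the fixture; stand every filter module on the bench upright in a slot of the fixture, fully down, put the cover back over the fixture so that it sits fully home, and only then throw the supply lever fully on. Never have the cover off with the supply on, and leave everything else on the bench where it is.

Things in the scene. Friction and masses are not known exactly. Their poses are not given: they have to be found in the camera images.
- fixture: Fixed test fixture: bare steel block 170 (x) by 164 (y) by 30 mm high, on a dark steel flange 206 by 200 by 8 mm. Origin at the centre of its underside, on the bench; z up. Its place and yaw vary. Four slots in its top, each 48 mm along x by 68 mm along y, 20 mm deep (floor 10 mm above the bench), mouths chamfered 2 mm.
- slot0 (a point): Centre of the mouth of slot 0, 30 mm above the bench, at (-43, -39) mm from the fixture's origin in the fixture's x, y. Axes as the fixture's; slot 48 mm along x, 68 mm along y, 20 mm deep. Any module fits any slot, either way round.
- slot1 (a point): Centre of the mouth of slot 1, 30 mm above the bench, at (-43, +39) mm from the fixture's origin in the fixture's x, y. Axes as the fixture's; slot 48 mm along x, 68 mm along y, 20 mm deep. Any module fits any slot, either way round.
- slot2 (a point): Centre of the mouth of slot 2, 30 mm above the bench, at (+43, -39) mm from the fixture's origin in the fixture's x, y. Axes as the fixture's; slot 48 mm along x, 68 mm along y, 20 mm deep. Any module fits any slot, either way round.
- slot3 (a point): Centre of the mouth of slot 3, 30 mm above the bench, at (+43, +39) mm from the fixture's origin in the fixture's x, y. Axes as the fixture's; slot 48 mm along x, 68 mm along y, 20 mm deep. Any module fits any slot, either way round.
- cover: Loose grey shielding cover with a bar handle on top: open-bottomed box 186 (x) by 180 (y) by 116 mm high outside, 4 mm walls and top, 0.45 kg. Origin at the centre of its lower rim, z up. It starts over the fixture's block, axes along the fixture's, 4 mm clear all round, rim on the flange 8 mm above the bench; it goes back so, or turned half round. Seated modules (tops at 108 mm) fit under it.
- cover_handle (a point): Centre of the cover's handle bar, 147 mm above the cover's rim. The bar runs along the cover's y, 124 mm long, 14 mm wide (x) and 14 mm high, on two posts at +-55 mm; 24 mm of free space under it. Axes as the cover's.
- module0: Aluminium filter module, a plain box 44 (its x) by 64 (its y) by 90 mm high with two brass connectors 12 mm across and 8 mm high on top (98 mm in all), about 0.35 kg, most of it in the 26 mm high steel foot. At the start it stands free on the bench, on the right of the robot. Origin at the centre of its foot, z up. All modules are alike; two to four are present.
- module1: Aluminium filter module, a plain box 44 (its x) by 64 (its y) by 90 mm high with two brass connectors 12 mm across and 8 mm high on top (98 mm in all), about 0.35 kg, most of it in the 26 mm high steel foot. At the start it stands free on the bench, on the right of the robot. Origin at the centre of its foot, z up. All modules are alike; two to four are present.
- module2: Aluminium filter module, a plain box 44 (its x) by 64 (its y) by 90 mm high with two brass connectors 12 mm across and 8 mm high on top (98 mm in all), about 0.35 kg, most of it in the 26 mm high steel foot. At the start it stands free on the bench, on the right of the robot. Origin at the centre of its foot, z up. All modules are alike; two to four are present.
- module3: Aluminium filter module, a plain box 44 (its x) by 64 (its y) by 90 mm high with two brass connectors 12 mm across and 8 mm high on top (98 mm in all), about 0.35 kg, most of it in the 26 mm high steel foot. At the start it stands free on the bench, on the right of the robot. Origin at the centre of its foot, z up. All modules are alike; two to four are present.
- supply_base: Fixed grey housing block of the supply lever, 70 (x) by 50 (y) by 25 mm high; the pivot is 22 mm above the bench. Origin at the centre of its underside on the bench; z up. The lever swings towards its -x (off) and +x (on). With its yaw near a quarter turn it swings roughly along the bench's width. The bench beyond it (x 0.49 to 0.70, y -0.14 to 0.09) is bare.
- supply (a joint): Angle of the supply lever: 0 rad = off, fully over towards the housing's -x; 1.0 rad = on, fully over towards the housing's +x. Starts on (0.9 to 1.0). Light friction; it stays where it is left.
- supply_tip (a point): Centre of the ball, 26 mm across, at the end of the black supply lever, 80 mm from the pivot. It is 92 mm above the bench at either end of the swing, 102 mm at mid swing; it lies 38 mm to the -x side of the housing when off and 38 mm to the +x side when on.
- phone: Black phone lying flat, 150 by 72 by 9 mm. Not part of the job; leave it where it is.
- attenuator: Steel attenuator lying down, 70 mm long, 34 mm high, between the modules. Not part of the job; leave it where it is.
- screwdriver: Screwdriver lying on the bench. Not part of the job; leave it where it is.
- wrench: Wrench lying on the bench. Not part of the job; leave it where it is.
- mug: White ceramic mug, 90 mm tall, standing. Not part of the job; leave it where it is.
- adapters: Closed jar of adapters, 60 mm across, 75 mm tall, standing. Not part of the job; leave it where it is.
- mouse: Black computer mouse, 105 by 60 by 30 mm. Not part of the job; leave it where it is.
Things that resemble listed ones, but are neither listed nor needed, are in the scene too. Leave any pink look-alike of the module2 alone. What is shaped like the module0 but blue is not meant.

How it is judged:
By the outcome, as a careful person would: the job done as asked, in the order asked, and still so for the second after the job is handed in, with the robot touching nothing.
Of module0, module1, module2, module3 only 2 to 4 are there at a start; the rules pass over those that are not, and their reading is None.
At some moment in a run one of module0, module1, module2, module3, cover may be knocked a few centimetres aside while the robot is not near it.
It also fails if it takes over 210 s, if anything falls off the work surface, if the arm or the gripper's body presses on something with over 40 N, if the wrist force passes 120 N, or if a joint passes its speed limit or range.

## Working session

There is one attempt and no reset: what is moved stays moved. The work goes in short steps, Python scripts to look and compute and a shell command to move; the robot and the scene stay as the last step left them, time stands still between calls to the robot, and variables do not carry over. Pictures are saved under pics/ and viewed, and the job is handed in when it is done.

```bash
mkdir -p pics; ls
python3 - <<'E'
from rig import monitor, eyes, ctrl
import cv2
s=monitor.observe()
print({k:s[k] for k in ('clock','ee_pos','tool_rot','contact_force','finger_gap')}, ctrl.tip_extent)
for c in ('scene','side','wrist'):
    im=eyes.camera(c); cv2.imwrite(f'pics/a_{c}.png',im)
    m=eyes.camera_model(c); print(c,m)
    if c=='wrist': continue
    for n in ('fixture','cover','module0','supply_base','supply_tip','cover_handle'):
        print(n,[( [round(x,3) for x in d['xyz']],round(d['confidence'],2)) for d in eyes.recognise(n,c)])
E
```

```text
pics
{'clock': 0.0, 'ee_pos': array([ 6.24518810e-01, -9.39973741e-05,  2.49438259e-01]), 'tool_rot': array([[ 3.76970623e-05,  9.99998423e-01, -1.77569135e-03],
       [ 9.99999998e-01, -3.77825284e-05, -4.80976582e-05],
       [-4.81646724e-05, -1.77568953e-03, -9.99998422e-01]]), 'contact_force': array([ 0.06719883, -0.28218189,  0.42339553]), 'finger_gap': 0.08525381032343085} 0.019
scene {'K': array([[520.30761522,   0.        , 322.15179009],
       [  0.        , 520.30761522, 234.04082296],
       [  0.        ,   0.        ,   1.        ]]), 'k1': -0.13485224290870762, 'R': array([[ 0.57463389,  0.81835482, -0.00955406],
       [ 0.6790523 , -0.48326934, -0.55257462],
       [-0.45681929,  0.3110404 , -0.83340867]]), 't': array([-0.32497453, -0.3044183 ,  1.5912    ])}
fixture [([0.628, 0.211, 0.005], 0.7), ([0.764, 0.212, 0.054], 0.51)]
cover [([0.567, 0.232, 0.123], 0.63), ([0.726, -0.347, 0.075], 0.24)]
module0 [([0.559, -0.424, 0.086], 0.97), ([0.452, -0.224, 0.082], 0.89), ([0.451, -0.383, 0.079], 0.85), ([0.329, -0.183, 0.076], 0.85)]
supply_base [([0.443, -0.045, 0.02
[... 899 characters left out ...]
48), ([0.553, 0.368, 0.005], 0.46)]
supply_tip [([0.754, 0.232, 0.059], 0.66), ([0.412, -0.035, 0.092], 0.45)]
cover_handle [([0.53, 0.329, 0.127], 0.88)]
wrist {'K': array([[350.53686176,   0.        , 317.91264661],
       [  0.        , 350.53686176, 242.23089616],
       [  0.        ,   0.        ,   1.        ]]), 'k1': -0.06327416516107909, 'mount': array([[ 2.51755969e-04, -9.62449696e-01, -2.71459978e-01,
         6.76379562e-02],
       [ 9.99999875e-01,  3.59504918e-04, -3.47194685e-04,
         6.01405863e-04],
       [ 4.31748616e-04, -2.71459856e-01,  9.62449666e-01,
        -1.21813463e-01],
       [ 0.00000000e+00,  0.00000000e+00,  0.00000000e+00,
         1.00000000e+00]])}
```

View pics/a_scene.png

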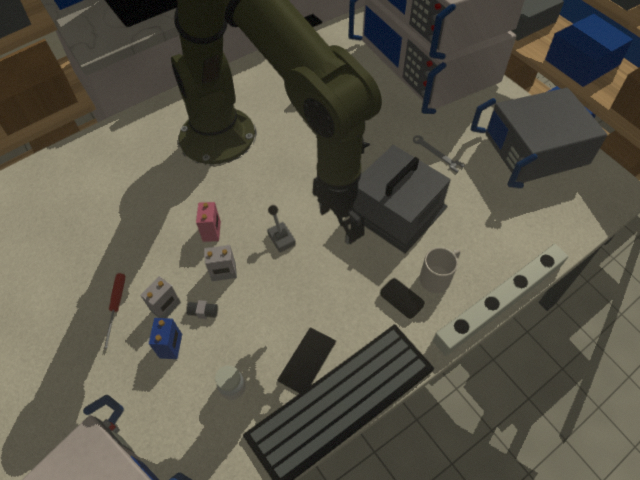

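View pics/a_side.png

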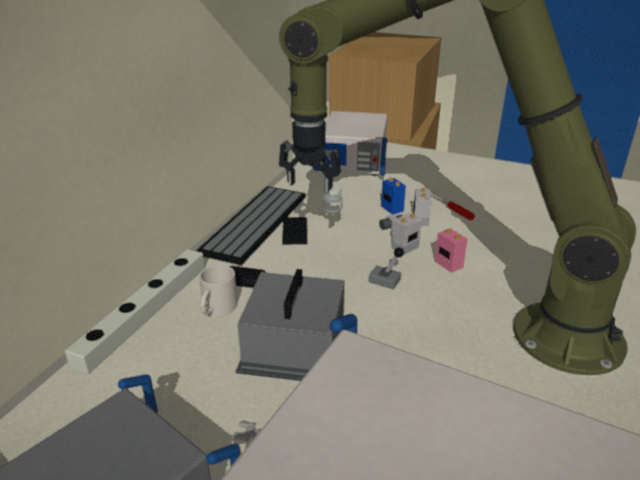

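View pics/a_wrist.png

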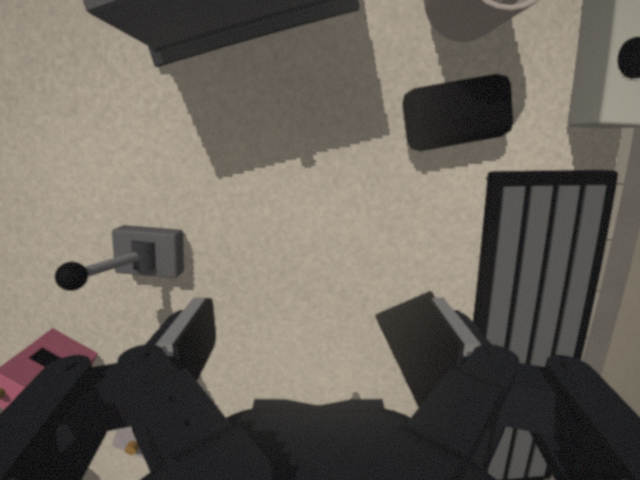

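Real (silver) modules are at scene px (220,262) and (160,297). The pink one (207,220) and the blue one (165,338) are look-alikes. The lever ball is at (273,210), leaning towards the robot. I'll zoom in to measure them.

```bash
cat > h.py <<'E'
from rig import monitor, eyes, ctrl
import numpy as np, cv2
from scipy.optimize import least_squares
def cam(name,state=None):
    m=eyes.camera_model(name); K=m['K']; d=np.array([m['k1'],0,0,0,0.])
    if name=='wrist':
        s=state or monitor.observe(); M=np.eye(4); M[:3,:3]=s['tool_rot']; M[:3,3]=s['ee_pos']
        W=np.linalg.inv(M@np.array(m['mount'])); return K,d,W[:3,:3],W[:3,3]
    return K,d,np.array(m['R']),np.array(m['t'])
def proj(c,X):
    K,d,R,t=c; return cv2.projectPoints(np.array(X,float).reshape(-1,3),cv2.Rodrigues(R)[0],t,K,d)[0].reshape(-1,2)
def ray(c,p):
    K,d,R,t=c; u=cv2.undistortPoints(np.array([[p]],float),K,d).ravel()
    v=R.T@np.array([u[0],u[1],1]); return -R.T@t,v
def atz(c,p,z):
    o,v=ray(c,p); return o+v*(z-o[2])/v[2]
def tri(obs):
    f=lambda X:np.concatenate([proj(c,X)[0]-p for c,p in obs])
    r=least_squares(f,[0.55,0,0.05]); return r.x,r.fun
def place(pose,L):  # pose x,y,z,yaw
    x,y,z,a=pose; L=np.array(L,float); c,s=np.cos(a),np.sin(a)
    return np.c_[x+c*L[:,0]-s*L[:,1],y+s*L[:,0]+c*L[:,1],z+L[:,2]]
def fit(obs,p0,z):  # obs list of (cam, local pts, pixels)
    f=lambda q:np.concatenate([(proj(c,place([q[0],q[1],z,q[2]],L))-np.array(P)).ravel() for c,L,P in obs])
    r=least_squares(f,p0,loss='soft_l1'); return r.x,r.fun
def crop(im,x0,y0,x1,y1,k,name):
    cv2.imwrite('pics/'+name,cv2.resize(im[y0:y1,x0:x1],None,fx=k,fy=k,interpolation=cv2.INTER_CUBIC))
def st():
    s=monitor.observe(); R=s['tool_rot']; print('t',round(s['clock'],2),'pos',np.round(s['ee_pos'],4),'xax',np.round(R[:,0],3),'zax',np.round(R[:,2],3),'F',np.round(s['contact_force'],1),'gap',round(s['finger_gap'],4)); return s
E
python3 - <<'E'
from h import *
a=cv2.imread('pics/a_scene.png');b=cv2.imread('pics/a_side.png')
crop(a,340,120,500,240,5,'c1.png');crop(b,220,250,380,390,4,'c2.png')
crop(a,130,190,310,320,4,'c3.png');crop(b,350,170,480,290,5,'c4.png')
E
```

```text
(no output)
```

View pics/c1.png

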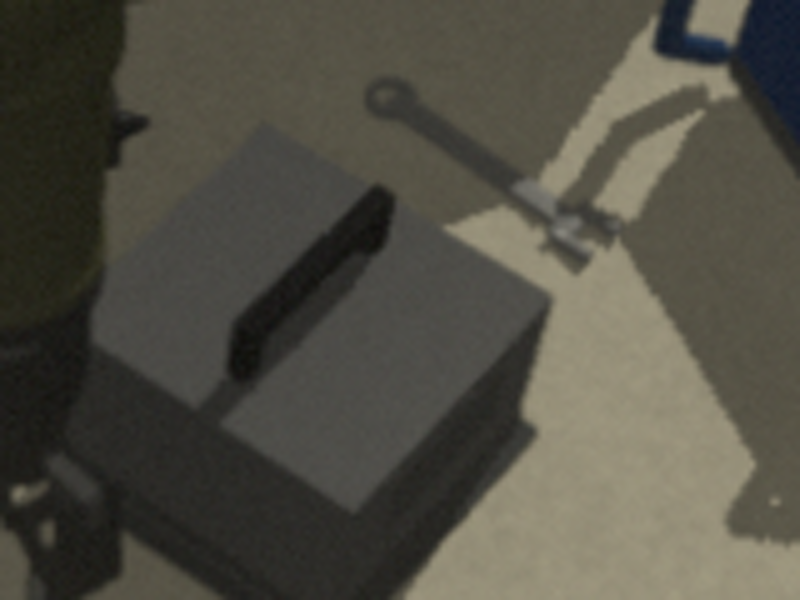

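View pics/c2.png

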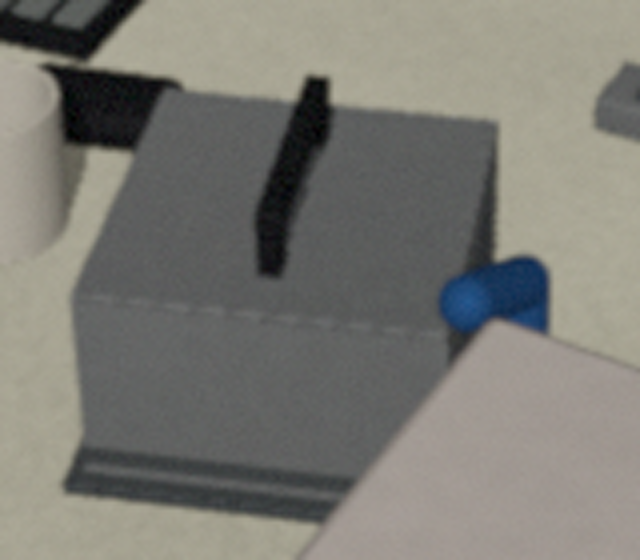

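View pics/c3.png

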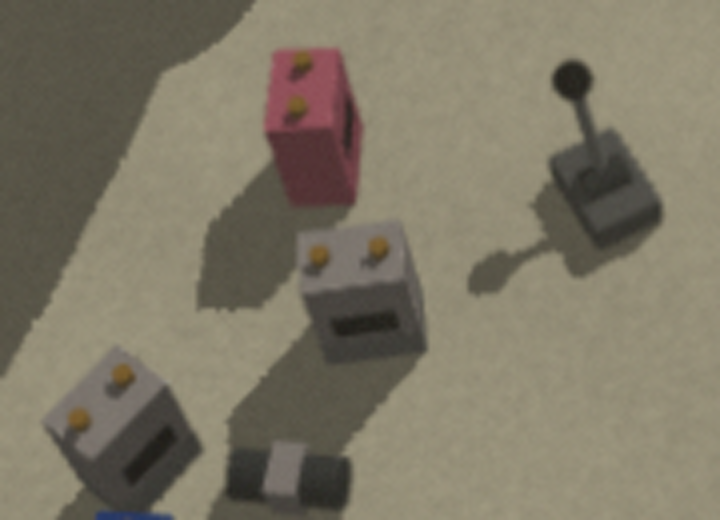

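View pics/c4.png

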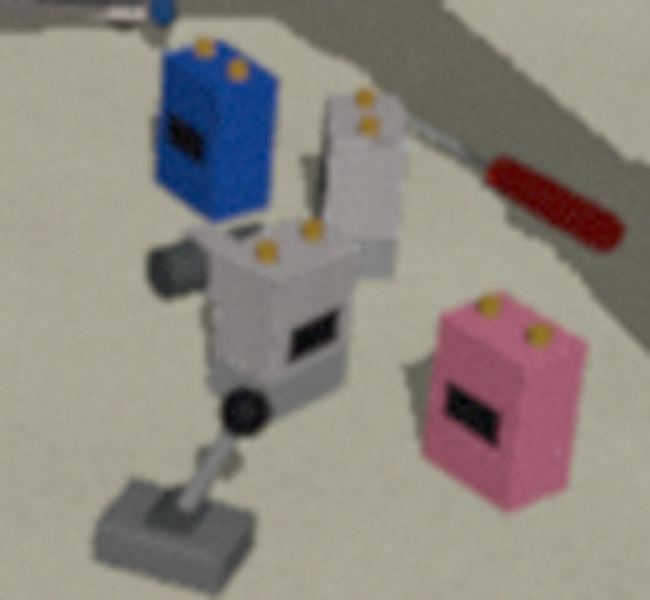

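Run:
```python
from h import *
S=cam('scene');D=cam('side')
b,r=tri([(S,(273,210)),(D,(399,252.2))]);print('ball',b,r)
# housing top
P=[(268,230.75),(282,222.5),(295,242),(280.5,249)]
for p in P: print('house',np.round(atz(S,p,.025),4))
cs=[(392.4,144),(450,179.6),(410.6,222.4)];cd=[(261.25,272.5),(344.25,281.25),(239.5,323.75),(332.5,333)]
for p in cs: print('cs',np.round(atz(S,p,.124),4))
for p in cd: print('cd',np.round(atz(D,p,.124),4))
for p in [(298,234),(402,220),(416,277),(310,293)]: print('A',np.round(atz(S,(130+p[0]/4,190+p[1]/4),.09),4))
for p in [(117,347),(166,390),(92,460),(43,422)]: print('B',np.round(atz(S,(130+p[0]/4,190+p[1]/4),.09),4))
```

```text
ball [ 0.40574813 -0.04038943  0.09474966] [-0.56366286 -0.3597223  -0.58630412  0.24883438]
house [ 0.4102 -0.0642  0.025 ]
house [ 0.4094 -0.02    0.025 ]
house [ 0.4806 -0.0257  0.025 ]
house [ 0.4768 -0.0678  0.025 ]
cs [0.4266 0.3308 0.124 ]
cs [0.6086 0.3733 0.124 ]
cs [0.6517 0.2023 0.124 ]
cd [0.6462 0.2041 0.124 ]
cd [0.4669 0.1625 0.124 ]
cd [0.6005 0.375  0.124 ]
cd [0.425  0.3291 0.124 ]
A [ 0.4052 -0.2363  0.09  ]
A [ 0.4334 -0.1791  0.09  ]
A [ 0.4736 -0.1922  0.09  ]
A [ 0.4464 -0.25    0.09  ]
B [ 0.4122 -0.363   0.09  ]
B [ 0.4553 -0.3514  0.09  ]
B [ 0.4715 -0.4075  0.09  ]
B [ 0.4324 -0.4212  0.09  ]
```

```bash
python3 -m crank '[{"grip":-1,"xyz":[-0.008,-0.044,0],"roll":0},{"grip":-1,"xyz":[-0.016,-0.088,0],"roll":0},{"grip":-1,"xyz":[-0.024,-0.132,0],"roll":0},{"grip":-1,"xyz":[-0.032,-0.176,0],"roll":0},{"grip":-1,"xyz":[-0.040,-0.219,0],"roll":0}]' 30; python3 -m crank '[{"grip":-1,"xyz":[0,0,0],"roll":0}]'
python3 - <<'E'
from h import *
st();im=eyes.camera('wrist');cv2.imwrite('pics/w1.png',im)
E
```

```text
clock: 1.25
ee_pos: [0.4042, -0.0403, 0.2503]
tool_rot: [[0.0, 1.0, 0.0], [1.0, -0.0, -0.0], [-0.0, 0.0, -1.0]]
contact_force: [0.1, -0.5, 0.3]
finger_gap: 0.0853
clock: 1.35
ee_pos: [0.3987, -0.0414, 0.2503]
tool_rot: [[0.002, 1.0, -0.003], [1.0, -0.002, -0.002], [-0.002, -0.003, -1.0]]
contact_force: [1.2, 0.7, -0.4]
finger_gap: 0.0853
t 1.35 pos [ 0.3987 -0.0414  0.2503] xax [ 0.002  1.    -0.002] zax [-0.003 -0.002 -1.   ] F [ 1.2  0.7 -0.4] gap 0.0853
```

View pics/w1.png

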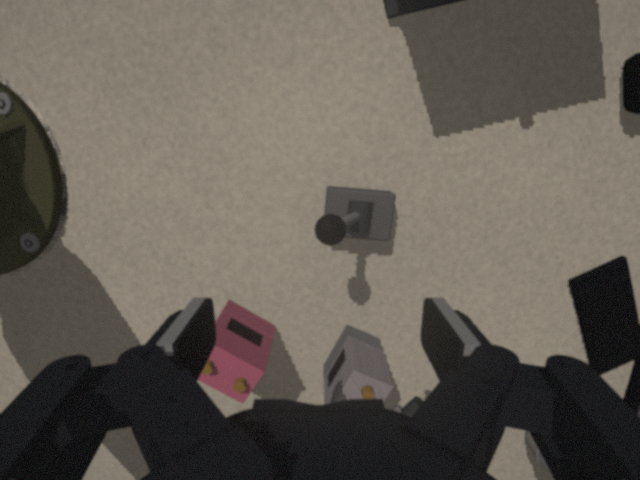

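Run:
```python
from h import *
st();W=cam('wrist')
print(atz(W,(331,229),.092))
for p in [(326,187),(395,193),(393,240),(328,236)]: print(atz(W,p,.025))
```

```text
t 1.4 pos [ 0.4017 -0.0409  0.2508] xax [ 0.002  1.    -0.001] zax [ 0.    -0.001 -1.   ] F [-0.6 -1.2  0.8] gap 0.0855
[ 0.41301752 -0.04134166  0.092     ]
[ 0.41026149 -0.01493336  0.025     ]
[ 0.47897352 -0.02081998  0.025     ]
[ 0.47965017 -0.0693481   0.025     ]
[ 0.41254362 -0.06500734  0.025     ]
```

```bash
python3 -m crank '[{"grip":-1,"xyz":[0,0.008,0.04],"roll":0},{"grip":-1,"xyz":[0,0.008,0.08],"roll":0},{"grip":-1,"xyz":[0,0.008,0.12],"roll":0},{"grip":-1,"xyz":[0,0.008,0.15],"roll":0},{"grip":-1,"xyz":[0,0.008,0.168],"roll":0}]'; python3 -m crank '[{"grip":0,"xyz":[0,0,0],"roll":0},{"grip":0,"xyz":[0,0,0],"roll":0},{"grip":0,"xyz":[0,0,0],"roll":0},{"grip":0,"xyz":[0,0,0],"roll":0}]'
```

```text
clock: 1.9
ee_pos: [0.4104, -0.0406, 0.0806]
tool_rot: [[0.001, 1.0, -0.001], [1.0, -0.001, -0.0], [-0.0, -0.001, -1.0]]
contact_force: [-0.9, -0.7, 0.8]
finger_gap: 0.0855
clock: 2.3
ee_pos: [0.4114, -0.0407, 0.0815]
tool_rot: [[0.001, 1.0, 0.001], [1.0, -0.001, -0.001], [-0.001, 0.001, -1.0]]
contact_force: [-0.2, -0.8, 0.5]
finger_gap: 0.0426
```

```bash
python3 -m crank '[{"grip":0,"xyz":[0,0.02,0],"roll":0},{"grip":0,"xyz":[-0.001,0.04,0],"roll":0},{"grip":0,"xyz":[-0.002,0.055,0],"roll":0},{"grip":0,"xyz":[-0.003,0.068,0],"roll":0},{"grip":0,"xyz":[-0.004,0.076,0],"roll":0}]'; python3 -m crank '[{"grip":0,"xyz":[0,0.003,0],"roll":0},{"grip":0,"xyz":[0,0.006,0],"roll":0},{"grip":0,"xyz":[0,0.008,0],"roll":0}]'
```

```text
clock: 2.8
ee_pos: [0.4817, -0.0443, 0.0814]
tool_rot: [[0.002, 1.0, -0.011], [1.0, -0.002, -0.001], [-0.001, -0.011, -1.0]]
contact_force: [-24.9, 5.7, 17.3]
finger_gap: 0.0425
clock: 3.1
ee_pos: [0.4818, -0.0441, 0.081]
tool_rot: [[0.002, 1.0, -0.026], [1.0, -0.002, -0.001], [-0.001, -0.026, -1.0]]
contact_force: [-21.9, 3.0, 16.0]
finger_gap: 0.0428
```

```bash
python3 -m crank '[{"grip":0,"xyz":[0,-0.005,0],"roll":0},{"grip":-1,"xyz":[0,-0.007,0],"roll":0},{"grip":-1,"xyz":[0,-0.007,0],"roll":0},{"grip":-1,"xyz":[0,-0.007,0],"roll":0},{"grip":-1,"xyz":[0,-0.007,0],"roll":0}]'; python3 -m crank '[{"grip":-1,"xyz":[0,0,-0.04],"roll":0},{"grip":-1,"xyz":[0,0,-0.08],"roll":0},{"grip":-1,"xyz":[0,0,-0.12],"roll":0},{"grip":-1,"xyz":[0,0,-0.16],"roll":0}]';python3 - <<'E'
from h import *
for c in ('scene','side','wrist'):
    im=eyes.camera(c); cv2.imwrite(f'pics/b_{c}.png',im)
    print([(np.round(d['xyz'],3),d['confidence']) for d in eyes.recognise('supply_tip',c)])
    if c=='scene': a=im
    if c=='side': b=im
st()
x=np.hstack([cv2.resize(a[180:300,190:350],(400,300),interpolation=2),cv2.resize(b[220:310,340:460],(400,300),interpolation=2)])
cv2.imwrite('pics/b2.png',x)
E
```

```text
clock: 3.6
ee_pos: [0.4756, -0.0442, 0.0814]
tool_rot: [[0.002, 1.0, -0.025], [1.0, -0.002, -0.001], [-0.001, -0.025, -1.0]]
contact_force: [0.6, 0.6, -0.1]
finger_gap: 0.0856
clock: 4.0
ee_pos: [0.4796, -0.044, 0.2432]
tool_rot: [[0.002, 1.0, -0.024], [1.0, -0.002, -0.001], [-0.001, -0.024, -1.0]]
contact_force: [1.1, 0.1, 0.0]
finger_gap: 0.0854
[(array([0.621, 0.192, 0.007]), 0.66), (array([ 0.482, -0.05 ,  0.1  ]), 0.41)]
[(array([ 0.466, -0.038,  0.083]), 0.53)]
[(array([ 0.473, -0.045,  0.103]), 0.82), (array([0.474, 0.149, 0.002]), 0.67)]
t 4.3 pos [ 0.479  -0.0441  0.2405] xax [ 0.002  1.    -0.001] zax [-0.026 -0.001 -1.   ] F [-0.2 -0.1  0.1] gap 0.0855
```

View pics/b2.png

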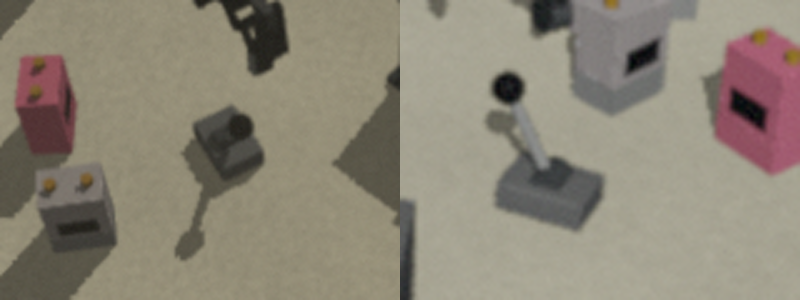

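View pics/b_wrist.png

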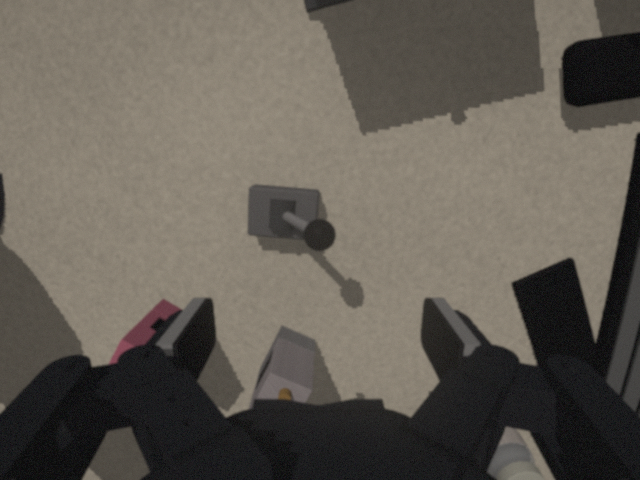

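Run:
```python
from h import *
st();W=cam('wrist');S=cam('scene');D=cam('side')
ps=(190+240/2.5,180+126/2.5);pd=(340+508*.3,220+87*.3)
print(atz(W,(319,235),.092),tri([(S,ps),(D,pd),(W,(319,235))]),tri([(S,ps),(D,pd)])[0])
for p in [(249,185),(320,190),(318,243),(248,235)]: print(atz(W,p,.025))
```

```text
t 4.3 pos [ 0.479  -0.0441  0.2405] xax [ 0.002  1.    -0.001] zax [-0.026 -0.001 -1.   ] F [-0.2 -0.1  0.1] gap 0.0855
[ 0.47651979 -0.04683589  0.092     ] (array([ 0.4417842 , -0.07001769,  0.04506495]), array([ -14.18593124,    5.40362753, -105.63295405,   14.15350975,
        -35.47912752,   10.99965214])) [ 0.29219162 -0.07714604  0.05401513]
[ 0.40740266 -0.01480886  0.025     ]
[ 0.47590505 -0.01964276  0.025     ]
[ 0.47389216 -0.07260226  0.025     ]
[ 0.4037208  -0.06467951  0.025     ]
```

Run:
```python
from h import *
S=cam('scene');D=cam('side');W=cam('wrist')
ps=(190+240/2.5,180+126/2.5);pd=(340+108*.3,220+87*.3)
print(tri([(S,ps),(D,pd),(W,(319,235))]),tri([(S,ps),(D,pd)])[0])
```

```text
(array([ 0.47638883, -0.04684766,  0.09176517]), array([-0.51395119, -0.00484319, -0.80450752, -0.04055789, -0.15715903,
       -0.06092732])) [ 0.47553224 -0.04630007  0.09156398]
```

Lever is at its end stop (ball at x≈0.476, z≈0.092). Next, the cover.

```bash
python3 - <<'E'
from h import *
S=cam('scene');D=cam('side')
q,r=fit([(S,[(-.093,.09,.116),(.093,.09,.116),(.093,-.09,.116)],[(392.4,144),(450,179.6),(410.6,222.4)]),
 (D,[(.093,-.09,.116),(-.093,-.09,.116),(.093,.09,.116),(-.093,.09,.116)],[(261.25,272.5),(344.25,281.25),(239.5,323.75),(332.5,333)])],[.537,.267,.24],.008)
print(q,np.degrees(q[2]),np.round(r,1))
E
python3 -m crank '[{"grip":-1,"xyz":[0.04,0.007,0],"roll":-0.05},{"grip":-1,"xyz":[0.08,0.014,0],"roll":-0.10},{"grip":-1,"xyz":[0.12,0.022,0],"roll":-0.15},{"grip":-1,"xyz":[0.16,0.03,0],"roll":-0.2},{"grip":-1,"xyz":[0.20,0.037,0],"roll":-0.24}]'
python3 - <<'E'
from h import *
im=eyes.camera('wrist');cv2.imwrite('pics/w3.png',im);st()
for n in('cover_handle','cover','fixture'):print([(np.round(d['xyz'],3),d['confidence']) for d in eyes.recognise(n,'wrist')])
E
```

```text
[0.53694136 0.26615301 0.24837564] 14.230875915667598 [-0.5 -0.4 -0.1 -1.4 -0.8 -0.6 -0.7 -0.8  0.2 -1.8 -2.3 -0.2 -0.1  0.5]
clock: 4.8
ee_pos: [0.516, 0.1572, 0.2376]
tool_rot: [[-0.237, 0.971, -0.029], [0.971, 0.237, -0.002], [0.005, -0.029, -1.0]]
contact_force: [0.1, -0.7, -0.0]
finger_gap: 0.0853
t 4.85 pos [0.516  0.1656 0.2378] xax [-0.247  0.969  0.011] zax [-0.028  0.004 -1.   ] F [0.6 6.8 1.8] gap 0.0855
[(array([0.538, 0.251, 0.123]), 0.81)]
[(array([0.542, 0.256, 0.123]), 0.77)]
[]
```

View pics/w3.png

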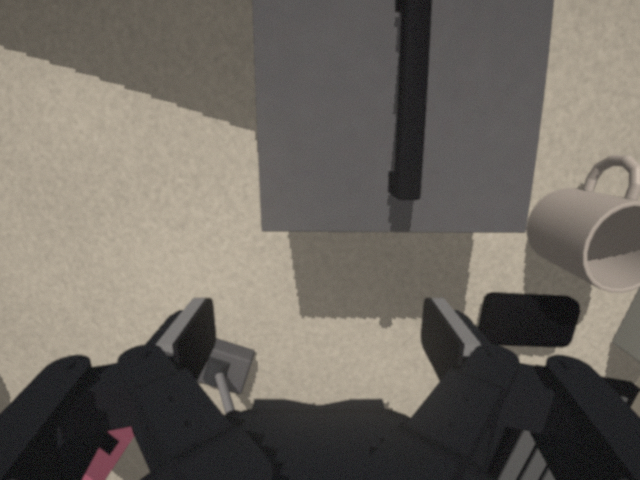

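Run:
```python
from h import *
s=st();W=cam('wrist')
a=atz(W,(417,5),.162);b=atz(W,(411,180),.162);print(a,b,np.degrees(np.arctan2(-(a-b)[0],(a-b)[1])))
for p in [(263,231),(529,231)]:print(atz(W,p,.124))
R=s['tool_rot'];print(R.T@(np.array([.537,.266,.237])-s['ee_pos']))
```

```text
t 5.0 pos [0.5157 0.1566 0.2375] xax [-0.238  0.971  0.005] zax [-0.03  -0.002 -1.   ] F [0.8 0.2 0.3] gap 0.0854
[0.52977857 0.30109987 0.162     ] [0.55258437 0.2157789  0.162     ] 14.964979988314752
[0.47331023 0.15609011 0.124     ]
[0.65272439 0.20166386 0.124     ]
[ 0.10115713  0.04674907 -0.00032406]
```

```bash
python3 -m crank '[{"grip":-1,"xyz":[0.034,0.016,0],"roll":0},{"grip":-1,"xyz":[0.067,0.032,0],"roll":0},{"grip":-1,"xyz":[0.101,0.047,0],"roll":0},{"grip":-1,"xyz":[0.101,0.047,0],"roll":0},{"grip":-1,"xyz":[0.101,0.047,0],"roll":0}]'
python3 - <<'E'
from h import *
im=eyes.camera('wrist');cv2.imwrite('pics/w4.png',im);st()
E
```

```text
clock: 5.5
ee_pos: [0.537, 0.2649, 0.2355]
tool_rot: [[-0.238, 0.971, -0.031], [0.971, 0.238, -0.003], [0.004, -0.031, -1.0]]
contact_force: [0.8, -1.2, 0.5]
finger_gap: 0.0853
t 5.55 pos [0.5373 0.2638 0.2357] xax [-0.236  0.972  0.004] zax [-0.031 -0.004 -1.   ] F [-0.1 -0.9  0.1] gap 0.0855
```

View pics/w4.png

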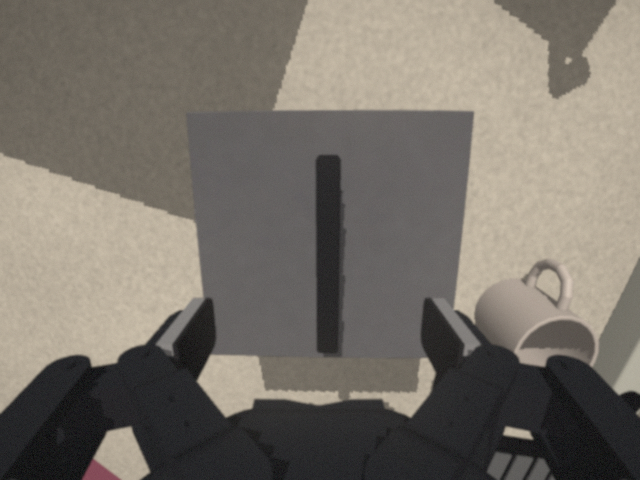

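```bash
python3 -m crank '[{"grip":-1,"xyz":[0.001,0.004,0.03],"roll":0},{"grip":-1,"xyz":[0.001,0.004,0.06],"roll":0},{"grip":-1,"xyz":[0.001,0.004,0.08],"roll":0},{"grip":-1,"xyz":[0.001,0.004,0.08],"roll":0}]'
python3 -m crank '[{"grip":1,"xyz":[0,0,0],"roll":0},{"grip":1,"xyz":[0,0,0],"roll":0},{"grip":1,"xyz":[0,0,0],"roll":0},{"grip":1,"xyz":[0,0,0],"roll":0},{"grip":1,"xyz":[0,0,0],"roll":0}]' 50;python3 -m crank '[{"grip":1,"xyz":[0,0,0],"roll":0},{"grip":1,"xyz":[0,0,0],"roll":0},{"grip":1,"xyz":[0,0,0],"roll":0}]'
```

```text
clock: 5.95
ee_pos: [0.5373, 0.2619, 0.1528]
tool_rot: [[-0.234, 0.972, -0.036], [0.972, 0.233, -0.008], [0.001, -0.037, -0.999]]
contact_force: [0.7, -0.5, -0.4]
finger_gap: 0.0857
clock: 6.45
ee_pos: [0.5386, 0.2624, 0.1539]
tool_rot: [[-0.234, 0.972, -0.033], [0.972, 0.233, -0.006], [0.002, -0.033, -0.999]]
contact_force: [3.4, 1.7, -4.1]
finger_gap: 0.013
clock: 6.75
ee_pos: [0.538, 0.2621, 0.1534]
tool_rot: [[-0.234, 0.972, -0.034], [0.972, 0.234, -0.007], [0.001, -0.035, -0.999]]
contact_force: [-0.5, -0.4, -4.5]
finger_gap: 0.0132
```

```bash
python3 -m crank '[{"grip":1,"xyz":[0,0,-0.01],"roll":0},{"grip":1,"xyz":[0,0,-0.02],"roll":0},{"grip":1,"xyz":[0,0,-0.04],"roll":0},{"grip":1,"xyz":[0,0,-0.07],"roll":0},{"grip":1,"xyz":[0,0,-0.1],"roll":0}]'
python3 -m crank '[{"grip":1,"xyz":[0,0,-0.03],"roll":0},{"grip":1,"xyz":[0,0,-0.04],"roll":0},{"grip":1,"xyz":[0,0,-0.04],"roll":0}]'
python3 - <<'E'
from h import *
a=eyes.camera('scene');b=eyes.camera('side');cv2.imwrite('pics/d.png',np.vstack([a,b])[::1][:, :]);cv2.imwrite('pics/d.png',cv2.resize(np.hstack([a,b]),(800,300)))
s=st()
R=s['tool_rot'];print(R.T@(np.array([.606,-.03,s['ee_pos'][2]])-s['ee_pos']))
E
```

```text
clock: 7.25
ee_pos: [0.5411, 0.2628, 0.255]
tool_rot: [[-0.234, 0.972, -0.034], [0.972, 0.234, -0.007], [0.001, -0.035, -0.999]]
contact_force: [0.8, -0.2, -4.1]
finger_gap: 0.0132
clock: 7.55
ee_pos: [0.5429, 0.2635, 0.2968]
tool_rot: [[-0.234, 0.972, -0.031], [0.972, 0.234, -0.005], [0.002, -0.032, -0.999]]
contact_force: [0.6, -0.2, -5.3]
finger_gap: 0.0133
t 7.65 pos [0.5419 0.2627 0.2938] xax [-0.234  0.972  0.001] zax [-0.036 -0.008 -0.999] F [ 0.4 -0.4 -4.8] gap 0.0131
[-2.99566537e-01 -6.12490032e-03  3.07800027e-05]
```

View pics/d.png

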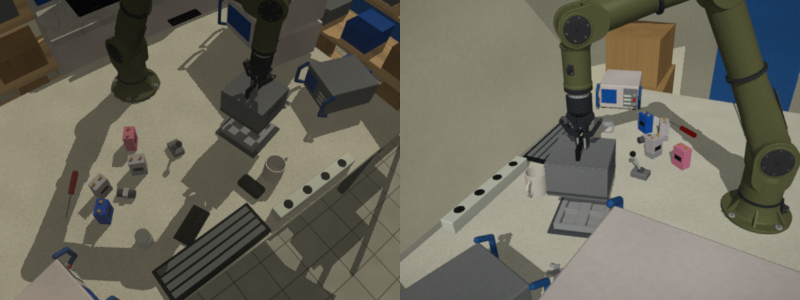

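```bash
python3 -m crank '[{"grip":1,"xyz":[-0.03,-0.001,0],"roll":0.04},{"grip":1,"xyz":[-0.07,-0.002,0],"roll":0.09},{"grip":1,"xyz":[-0.11,-0.003,0],"roll":0.14},{"grip":1,"xyz":[-0.15,-0.004,0],"roll":0.19},{"grip":1,"xyz":[-0.19,-0.005,0],"roll":0.237}]'
python3 -m crank '[{"grip":1,"xyz":[0,0,0],"roll":0},{"grip":1,"xyz":[0,0,0],"roll":0}]'
python3 - <<'E'
from h import *
s=st()
R=s['tool_rot'];print(R.T@(np.array([.606,-.03,.27])-s['ee_pos']))
E
```

```text
clock: 8.15
ee_pos: [0.5808, 0.0749, 0.2917]
tool_rot: [[0.003, 0.999, -0.04], [1.0, -0.003, -0.009], [-0.009, -0.04, -0.999]]
contact_force: [0.7, 0.6, -4.3]
finger_gap: 0.0131
clock: 8.35
ee_pos: [0.58, 0.0732, 0.2895]
tool_rot: [[0.005, 0.999, -0.044], [1.0, -0.006, -0.009], [-0.01, -0.044, -0.999]]
contact_force: [0.1, 1.2, -3.4]
finger_gap: 0.0132
t 8.35 pos [0.58   0.0732 0.2895] xax [ 0.005  1.    -0.01 ] zax [-0.044 -0.009 -0.999] F [ 0.1  1.2 -3.4] gap 0.0132
[-0.10285947  0.02740167  0.01930856]
```

```bash
python3 -m crank '[{"grip":1,"xyz":[-0.034,0.009,0],"roll":0},{"grip":1,"xyz":[-0.07,0.018,0.005],"roll":0},{"grip":1,"xyz":[-0.103,0.027,0.02],"roll":0},{"grip":1,"xyz":[-0.103,0.027,0.04],"roll":0},{"grip":1,"xyz":[-0.103,0.029,0.06],"roll":0}]'
python3 - <<'E'
from h import *
a=eyes.camera('scene');b=eyes.camera('side');cv2.imwrite('pics/e.png',np.hstack([cv2.resize(a[100:400,150:450],(400,400)),cv2.resize(b[100:400,200:500],(400,400))]))
s=st()
R=s['tool_rot'];print(R.T@(np.array([.606,-.03,.1454])-s['ee_pos']))
E
```

```text
clock: 8.85
ee_pos: [0.6053, -0.0302, 0.2275]
tool_rot: [[0.005, 0.999, -0.045], [1.0, -0.006, -0.009], [-0.009, -0.045, -0.999]]
contact_force: [-0.1, 0.8, -4.5]
finger_gap: 0.0127
t 8.95 pos [ 0.6038 -0.0289  0.2255] xax [ 0.003  1.    -0.008] zax [-0.051 -0.008 -0.999] F [-1.  -0.2 -4.2] gap 0.0134
[-0.00045662  0.0062563   0.07990486]
```

View pics/e.png

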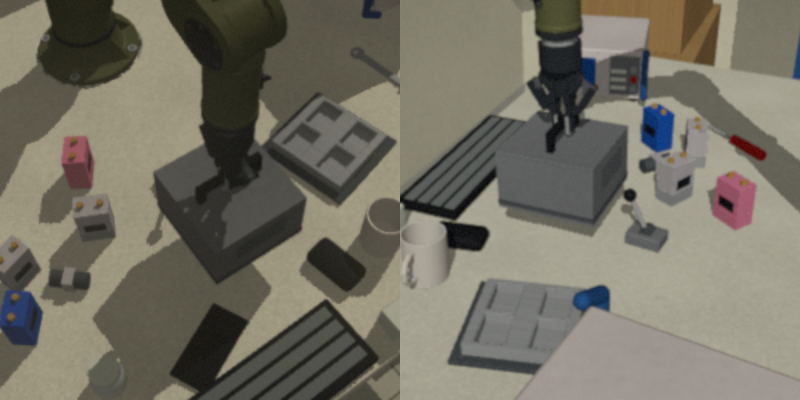

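```bash
python3 -m crank '[{"grip":1,"xyz":[0,0.004,0.03],"roll":0},{"grip":1,"xyz":[0,0.005,0.055],"roll":0},{"grip":1,"xyz":[0,0.006,0.068],"roll":0},{"grip":1,"xyz":[0,0.006,0.072],"roll":0}]'; python3 -m crank '[{"grip":1,"xyz":[0,0,0.003],"roll":0},{"grip":1,"xyz":[0,0,0.006],"roll":0},{"grip":1,"xyz":[0,0,0.009],"roll":0}]'
```

```text
clock: 9.35
ee_pos: [0.6057, -0.0285, 0.1523]
tool_rot: [[0.001, 0.999, -0.053], [1.0, -0.002, -0.008], [-0.008, -0.053, -0.999]]
contact_force: [0.0, -0.1, -4.0]
finger_gap: 0.0134
clock: 9.65
ee_pos: [0.6048, -0.0289, 0.145]
tool_rot: [[0.002, 0.999, -0.053], [1.0, -0.002, -0.008], [-0.009, -0.053, -0.999]]
contact_force: [-13.7, -1.2, 21.4]
finger_gap: 0.013
```

```bash
python3 -m crank '[{"grip":0.6,"xyz":[0,0,0],"roll":0},{"grip":0,"xyz":[0,0,0],"roll":0},{"grip":-1,"xyz":[0,0,0],"roll":0},{"grip":-1,"xyz":[0,0,0],"roll":0},{"grip":-1,"xyz":[0,0,0],"roll":0}]'; python3 -m crank '[{"grip":-1,"xyz":[0,-0.003,-0.03],"roll":0},{"grip":-1,"xyz":[0,-0.006,-0.06],"roll":0},{"grip":-1,"xyz":[0,-0.009,-0.1],"roll":0},{"grip":-1,"xyz":[0,-0.009,-0.14],"roll":0}]';python3 - <<'E'
from h import *
a=eyes.camera('scene');b=eyes.camera('side');w=eyes.camera('wrist');cv2.imwrite('pics/f_s.png',a);cv2.imwrite('pics/f_d.png',b);cv2.imwrite('pics/f.png',np.hstack([cv2.resize(a[100:400,150:450],(400,400)),cv2.resize(b[100:400,200:500],(400,400))]))
cv2.imwrite('pics/f_w.png',w)
st();print(monitor.observe()['joint_pos'])
E
```

```text
clock: 10.15
ee_pos: [0.605, -0.0289, 0.1452]
tool_rot: [[0.002, 0.999, -0.053], [1.0, -0.002, -0.008], [-0.009, -0.052, -0.999]]
contact_force: [-0.1, -0.5, -0.7]
finger_gap: 0.074
clock: 10.55
ee_pos: [0.6028, -0.0277, 0.2868]
tool_rot: [[0.002, 0.999, -0.053], [1.0, -0.002, -0.008], [-0.009, -0.053, -0.999]]
contact_force: [0.1, -0.3, 0.1]
finger_gap: 0.0859
t 10.7 pos [ 0.6048 -0.0275  0.2883] xax [ 0.002  1.    -0.009] zax [-0.047 -0.008 -0.999] F [-0.9  0.1 -0.1] gap 0.0851
[  8.84708911  27.32545381 -14.50943866  82.99487548   7.1956619
  73.27014083  -6.62087831]
```

View pics/f.png

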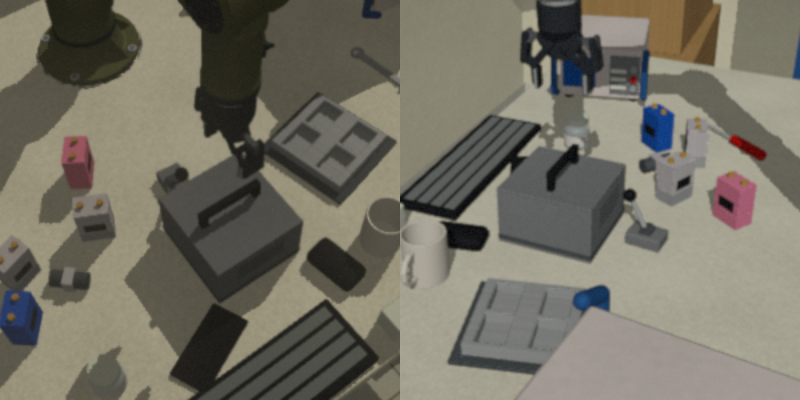

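Run:
```python
from h import *
S=cam('scene')
f=lambda u,v,z=0:np.round(atz(S,(150+u*.75,100+v*.75),z),3)
print('att',f(50,278,.017),f(88,278,.017),'phone',f(213,305),f(247,322),f(172,365),'glass',f(105,375),f(105,360,.05))
print('cover corners',f(160,197,.116),f(226,293,.116),f(300,230,.116))
print('blue',f(20,310,.09))
```

```text
att [ 0.485 -0.343  0.017] [ 0.525 -0.285  0.017] phone [ 0.692 -0.125  0.   ] [ 0.754 -0.094  0.   ] [ 0.743 -0.245  0.   ] glass [ 0.693 -0.349  0.   ] [ 0.689 -0.338  0.05 ]
cover corners [ 0.511 -0.111  0.116] [ 0.73  -0.121  0.116] [0.707 0.049 0.116]
blue [ 0.549 -0.414  0.09 ]
```

View pics/f_w.png

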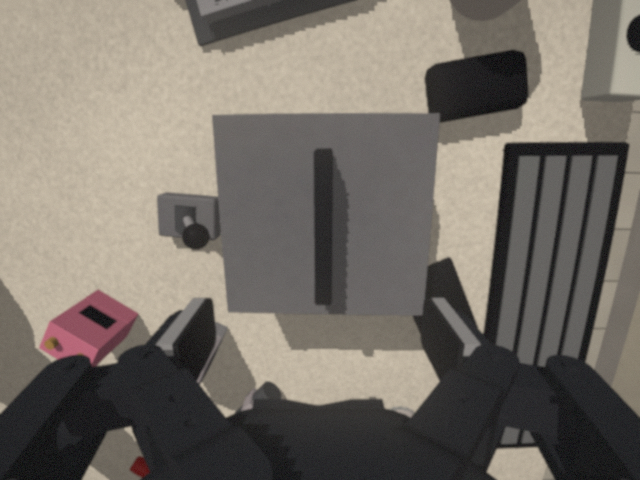

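Run:
```python
from h import *
a=cv2.imread('pics/f_s.png');W=cam('wrist');S=cam('scene')
crop(a,250,200,400,400,3,'f2.png')
for p in [(214,115),(440,114),(418,315),(229,312)]: print(np.round(atz(W,p,.116),4))
```

```text
[0.5132 0.0621 0.116 ]
[0.6939 0.0621 0.116 ]
[ 0.6896 -0.1132  0.116 ]
[ 0.513 -0.114  0.116]
```

View pics/f2.png

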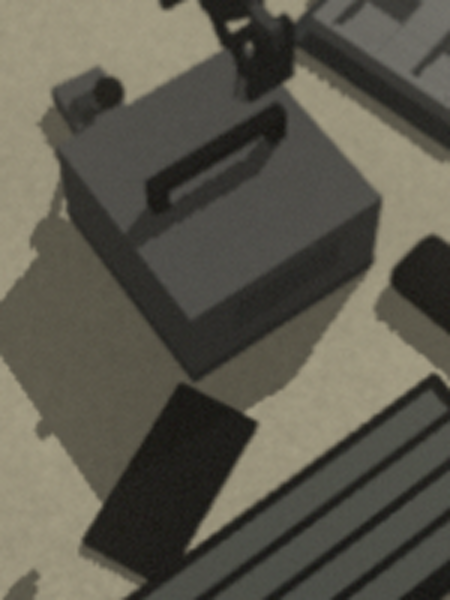

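```bash
python3 -m crank '[{"grip":-1,"xyz":[-0.04,-0.007,0],"roll":0},{"grip":-1,"xyz":[-0.085,-0.014,0],"roll":0},{"grip":-1,"xyz":[-0.13,-0.021,0],"roll":0},{"grip":-1,"xyz":[-0.173,-0.03,0],"roll":0},{"grip":-1,"xyz":[-0.173,-0.028,0.04],"roll":0}]'; python3 -m crank '[{"grip":-1,"xyz":[0,0.002,0.04],"roll":0},{"grip":-1,"xyz":[0,0.004,0.09],"roll":0},{"grip":-1,"xyz":[0,0.006,0.14],"roll":0},{"grip":-1,"xyz":[0,0.008,0.18],"roll":0},{"grip":-1,"xyz":[0,0.01,0.21],"roll":0}]'
```

```text
clock: 11.2
ee_pos: [0.5743, -0.2101, 0.2538]
tool_rot: [[0.013, 0.999, -0.041], [1.0, -0.013, -0.015], [-0.016, -0.041, -0.999]]
contact_force: [0.9, -0.4, -0.2]
finger_gap: 0.0853
clock: 11.7
ee_pos: [0.5734, -0.2128, 0.0394]
tool_rot: [[0.012, 0.999, -0.046], [1.0, -0.013, -0.014], [-0.014, -0.045, -0.999]]
contact_force: [-0.6, 0.6, 0.3]
finger_gap: 0.0856
```

```bash
python3 -m crank '[{"grip":-1,"xyz":[0,0,0.015],"roll":0},{"grip":-1,"xyz":[0,0,0.025],"roll":0},{"grip":-1,"xyz":[0,0,0.03],"roll":0},{"grip":-1,"xyz":[0,0,0.034],"roll":0}]'; python3 -m crank '[{"grip":-1,"xyz":[0,0,0.003],"roll":0},{"grip":-1,"xyz":[0,0,0.006],"roll":0},{"grip":-1,"xyz":[0,0,0.006],"roll":0}]'
```

```text
clock: 12.1
ee_pos: [0.571, -0.2129, 0.0077]
tool_rot: [[0.012, 0.999, -0.047], [1.0, -0.013, -0.014], [-0.014, -0.047, -0.999]]
contact_force: [-19.8, 5.6, 50.8]
finger_gap: 0.0857
clock: 12.4
ee_pos: [0.571, -0.2129, 0.0076]
tool_rot: [[0.012, 0.999, -0.044], [1.0, -0.013, -0.016], [-0.016, -0.044, -0.999]]
contact_force: [-17.3, 6.6, 45.2]
finger_gap: 0.0851
```

```bash
python3 -m crank '[{"grip":-1,"xyz":[0,0,-0.03],"roll":0.1},{"grip":-1,"xyz":[0,-0.01,-0.08],"roll":0.2},{"grip":-1,"xyz":[-0.02,-0.04,-0.13],"roll":0.3},{"grip":-1,"xyz":[-0.05,-0.08,-0.18],"roll":0.4},{"grip":-1,"xyz":[-0.08,-0.13,-0.22],"roll":0.455}]'; python3 -m crank '[{"grip":-0.4,"xyz":[0,0,0],"roll":0},{"grip":-0.4,"xyz":[0,0,0],"roll":0}]'
python3 - <<'E'
from h import *
w=eyes.camera('wrist');st();cv2.imwrite('pics/g_w.png',w)
print([(np.round(d['xyz'],3),d['confidence']) for d in eyes.recognise('module0','wrist')])
E
```

```text
clock: 12.9
ee_pos: [0.4842, -0.2666, 0.2027]
tool_rot: [[0.452, 0.891, -0.04], [0.891, -0.453, -0.017], [-0.033, -0.028, -0.999]]
contact_force: [0.0, -0.9, -0.2]
finger_gap: 0.0852
clock: 13.1
ee_pos: [0.4845, -0.2674, 0.2049]
tool_rot: [[0.453, 0.891, -0.036], [0.891, -0.454, -0.019], [-0.033, -0.023, -0.999]]
contact_force: [1.2, 0.6, -0.4]
finger_gap: 0.0601
t 13.15 pos [ 0.4848 -0.2662  0.2035] xax [ 0.451  0.892 -0.033] zax [-0.038 -0.017 -0.999] F [-0.6 -0.5 -0.3] gap 0.06
[(array([ 0.326, -0.186,  0.087]), 0.85), (array([ 0.447, -0.22 ,  0.088]), 0.82), (array([ 0.557, -0.404,  0.044]), 0.81), (array([ 0.445, -0.374,  0.081]), 0.78)]
```

View pics/g_w.png

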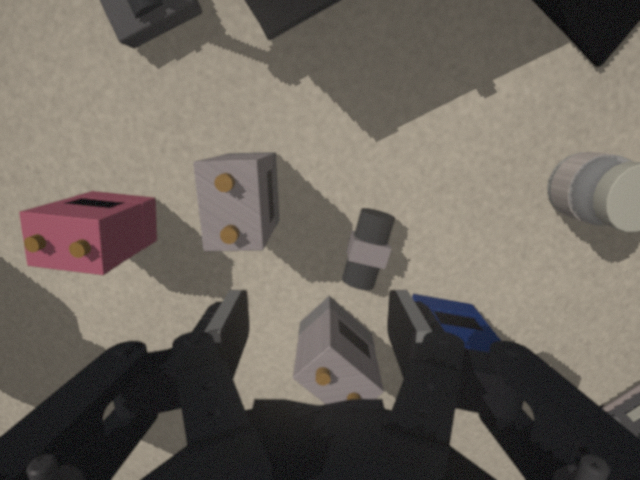

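Run:
```python
from h import *
w=cv2.imread('pics/g_w.png');crop(w,170,130,310,270,5,'g2.png')
```

```text
(no output)
```

View pics/g2.png

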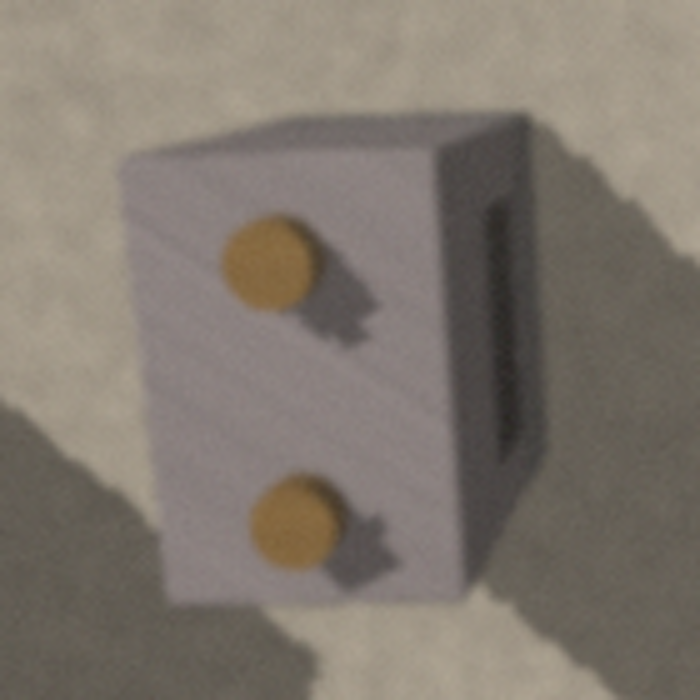

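The silver body and brass connectors identify this as a real module; the pink one at (90,232) and the blue one at (455,320) are look-alikes.

Run:
```python
from h import *
s=st();W=cam('wrist',s)
px=[(170+u/5,130+v/5) for u,v in [(125,158),(437,148),(463,600),(168,604)]]
for p in px:print(np.round(atz(W,p,.09),4))
L=[(-.022,.032,.09),(.022,.032,.09),(.022,-.032,.09),(-.022,-.032,.09)]
q,r=fit([(W,L,px)],[.44,-.215,-.45],0);print(q,np.degrees(q[2]),np.round(r,1))
R=s['tool_rot'];print(np.degrees(np.arctan2(-R[0,0],R[1,0])),R.T@(np.array([q[0],q[1],s['ee_pos'][2]])-s['ee_pos']))
```

```text
t 13.2 pos [ 0.4849 -0.2656  0.2025] xax [ 0.45   0.892 -0.032] zax [-0.039 -0.017 -0.999] F [ 0.7 -0.1 -0.4] gap 0.0599
[ 0.4346 -0.1803  0.09  ]
[ 0.4724 -0.1981  0.09  ]
[ 0.4448 -0.254   0.09  ]
[ 0.4064 -0.2358  0.09  ]
[ 0.43927154 -0.21715973 -0.4542653 ] -26.027484359613272 [-2.6 -1.3  0.9 -0.6  1.4  1.7 -0.7  1.1]
-26.77604988746107 [ 0.02264582 -0.06251445  0.00098778]
```

```bash
python3 -m crank '[{"grip":-0.4,"xyz":[0.012,-0.03,0],"roll":0},{"grip":-0.4,"xyz":[0.0235,-0.062,0],"roll":0},{"grip":-0.4,"xyz":[0.0235,-0.062,0],"roll":0},{"grip":-0.4,"xyz":[0.0235,-0.062,0],"roll":0}]'
python3 - <<'E'
from h import *
w=eyes.camera('wrist');cv2.imwrite('pics/g3.png',w);s=st()
R=s['tool_rot'];print(R.T@(np.array([.4395,-.216,.078])-s['ee_pos']))
E
```

```text
clock: 13.6
ee_pos: [0.4406, -0.2155, 0.2028]
tool_rot: [[0.448, 0.893, -0.04], [0.894, -0.448, -0.016], [-0.032, -0.029, -0.999]]
contact_force: [0.8, -0.1, 0.5]
finger_gap: 0.0594
t 13.65 pos [ 0.4411 -0.2162  0.2029] xax [ 0.449  0.893 -0.032] zax [-0.039 -0.016 -0.999] F [ 0.2 -0.6  0.8] gap 0.0596
[0.00351326 0.00194147 0.12484678]
```

View pics/g3.png

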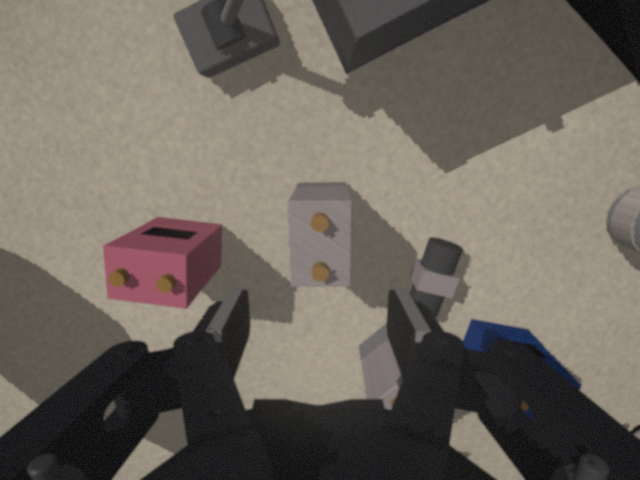

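```bash
python3 -m crank '[{"grip":-0.4,"xyz":[0.001,0.001,0.03],"roll":0},{"grip":-0.4,"xyz":[0.002,0.001,0.06],"roll":0},{"grip":-0.4,"xyz":[0.003,0.002,0.09],"roll":0},{"grip":-0.4,"xyz":[0.0035,0.002,0.115],"roll":0},{"grip":-0.4,"xyz":[0.0035,0.002,0.125],"roll":0}]';python3 -m crank '[{"grip":1,"xyz":[0,0,0],"roll":0},{"grip":1,"xyz":[0,0,0],"roll":0},{"grip":1,"xyz":[0,0,0],"roll":0},{"grip":1,"xyz":[0,0,0],"roll":0},{"grip":1,"xyz":[0,0,0],"roll":0}]' 50
```

```text
clock: 14.15
ee_pos: [0.4393, -0.216, 0.0751]
tool_rot: [[0.448, 0.893, -0.043], [0.893, -0.449, -0.015], [-0.032, -0.031, -0.999]]
contact_force: [-0.1, 0.7, 0.6]
finger_gap: 0.0598
clock: 14.65
ee_pos: [0.4395, -0.2161, 0.0757]
tool_rot: [[0.448, 0.893, -0.042], [0.893, -0.449, -0.015], [-0.032, -0.03, -0.999]]
contact_force: [-0.3, 0.6, -4.3]
finger_gap: 0.0432
```

```bash
python3 -m crank '[{"grip":1,"xyz":[0,0,-0.03],"roll":0},{"grip":1,"xyz":[0,0,-0.07],"roll":0},{"grip":1,"xyz":[0,0,-0.12],"roll":0},{"grip":1,"xyz":[0,0,-0.16],"roll":0},{"grip":1,"xyz":[0,0,-0.2],"roll":0}]'
python3 - <<'E'
from h import *
a=eyes.camera('scene');b=eyes.camera('side');cv2.imwrite('pics/i_s.png',a);cv2.imwrite('pics/i_d.png',b)
crop(a,340,155,500,265,5,'i1.png');crop(b,225,295,385,395,5,'i2.png');st()
cv2.imwrite('pics/i3.png',cv2.resize(np.hstack([a,b]),(800,300)))
E
```

```text
clock: 15.15
ee_pos: [0.4474, -0.2128, 0.2779]
tool_rot: [[0.448, 0.893, -0.041], [0.893, -0.449, -0.016], [-0.032, -0.029, -0.999]]
contact_force: [1.2, -1.3, -4.0]
finger_gap: 0.0432
t 15.25 pos [ 0.4501 -0.2137  0.2811] xax [ 0.449  0.893 -0.032] zax [-0.032 -0.019 -0.999] F [ 1.6 -1.1 -4.2] gap 0.0436
```

View pics/i1.png

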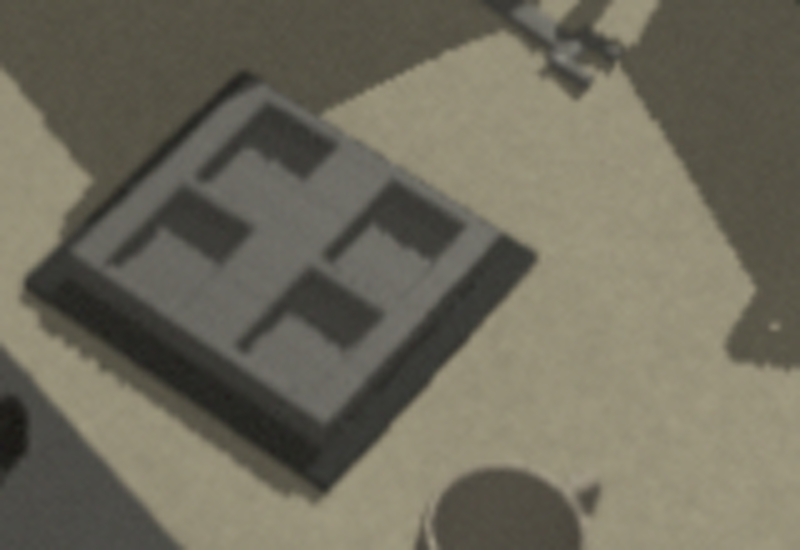

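View pics/i2.png

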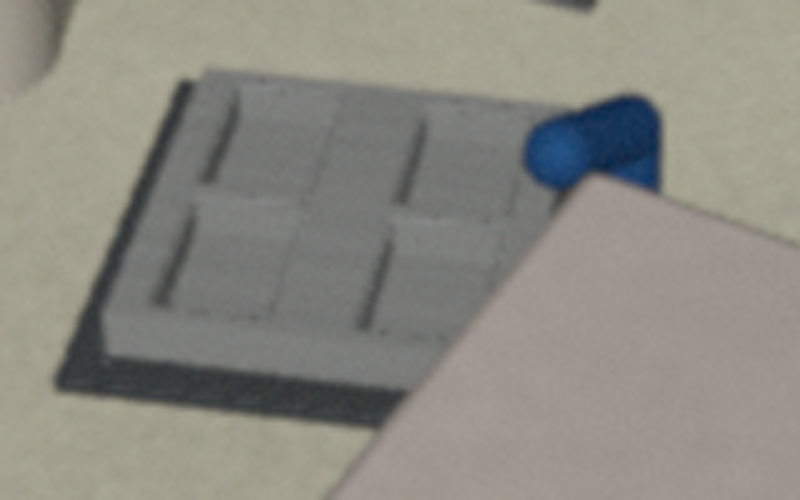

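View pics/i3.png

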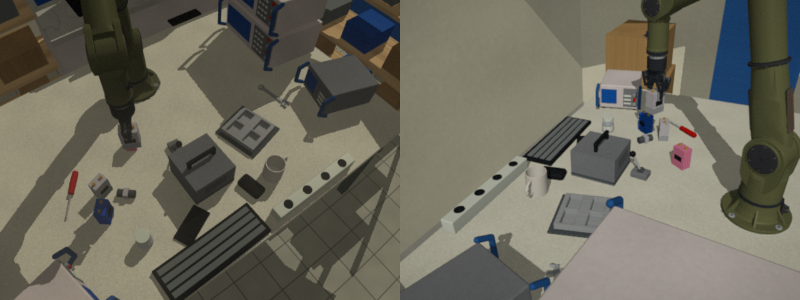

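```bash
cat > fx.py <<'E'
from h import *
S=cam('scene');D=cam('side')
s1=lambda L:[(340+u/5,155+v/5) for u,v in L]; d1=lambda L:[(225+u/5,295+v/5) for u,v in L]
B=.085,.082
Ls=[(-.085,.082,.03),(.085,.082,.03),(.085,-.082,.03),(-.085,-.082,.03),(-.103,-.1,.008),(.103,.1,.008),(.103,-.1,.004)]
Ps=s1([(262,86),(500,238),(323,425),(72,250),(25,284),(537,256),(322,488)])
Ld=[(.085,-.082,.03),(.085,.082,.03),(.103,.1,.004)]
Pd=d1([(207,70),(105,315),(58,383)])
for o in ([(S,Ls,Ps)],[(D,Ld,Pd)],[(S,Ls,Ps),(D,Ld,Pd)]):
    q,r=fit(o,[.537,.266,.25],0);print(np.round(q,4),np.round(np.degrees(q[2]),2),np.round(r,1))
E
python3 fx.py
```

```text
[0.5415 0.2665 0.2283] 13.08 [-1.3 -1.8  0.6 -0.3  0.   0.3 -0.3  0.2 -0.6 -1.3  0.9  0.5  0.4  1.4]
[0.5347 0.2661 0.2419] 13.86 [ 0.1 -0.7  0.4 -0.2 -0.5  0.9]
[0.5389 0.2661 0.2395] 13.72 [-2.4 -2.3 -0.2 -1.3 -0.2 -0.4 -1.  -0.  -1.2 -1.4  0.  -0.6  0.2  0.7
 -1.4 -1.2 -1.5 -0.9 -2.4  0.2]
```

```bash
python3 -m crank '[{"grip":1,"xyz":[0.03,-0.001,-0.001],"roll":-0.06},{"grip":1,"xyz":[0.07,-0.003,-0.003],"roll":-0.14},{"grip":1,"xyz":[0.11,-0.004,-0.004],"roll":-0.21},{"grip":1,"xyz":[0.15,-0.005,-0.005],"roll":-0.28},{"grip":1,"xyz":[0.19,-0.007,-0.006],"roll":-0.35}]'; python3 -m crank '[{"grip":1,"xyz":[0,0,0],"roll":-0.05}]'
python3 - <<'E'
from h import *
s=st()
R=s['tool_rot'];print(R.T@(np.array([.612,.141,.28])-s['ee_pos']),np.degrees(np.arctan2(-R[0,0],R[1,0])))
E
```

```text
clock: 15.75
ee_pos: [0.5291, -0.0395, 0.2804]
tool_rot: [[0.113, 0.993, -0.033], [0.993, -0.113, -0.019], [-0.023, -0.031, -0.999]]
contact_force: [0.8, -0.5, -2.1]
finger_gap: 0.0434
clock: 15.85
ee_pos: [0.5303, -0.0325, 0.2794]
tool_rot: [[0.052, 0.998, -0.033], [0.999, -0.052, -0.015], [-0.017, -0.032, -0.999]]
contact_force: [0.3, -0.1, -3.3]
finger_gap: 0.0437
t 15.85 pos [ 0.5303 -0.0325  0.2794] xax [ 0.052  0.999 -0.017] zax [-0.033 -0.015 -0.999] F [ 0.3 -0.1 -3.3] gap 0.0437
[ 0.17745263  0.07246513 -0.00589904] -2.956561513824193
```

```bash
python3 -m crank '[{"grip":1,"xyz":[0.04,0.017,-0.001],"roll":-0.08},{"grip":1,"xyz":[0.08,0.034,-0.003],"roll":-0.15},{"grip":1,"xyz":[0.12,0.05,-0.004],"roll":-0.22},{"grip":1,"xyz":[0.16,0.066,-0.005],"roll":-0.289},{"grip":1,"xyz":[0.177,0.0725,-0.006],"roll":-0.289}]'; python3 -m crank '[{"grip":1,"xyz":[0,0,0],"roll":0},{"grip":1,"xyz":[0,0,0],"roll":0}]'
python3 - <<'E'
from h import *
s=st();w=eyes.camera('wrist');cv2.imwrite('pics/j_w.png',w);s=st()
R=s['tool_rot'];print(np.degrees(np.arctan2(-R[0,0],R[1,0])),s['ee_pos'])
np.savez('j.npz',R=R,p=s['ee_pos'])
E
```

```text
clock: 16.35
ee_pos: [0.6119, 0.1455, 0.2783]
tool_rot: [[-0.242, 0.97, -0.035], [0.97, 0.242, -0.013], [-0.004, -0.037, -0.999]]
contact_force: [-0.8, -0.2, -3.3]
finger_gap: 0.0434
clock: 16.55
ee_pos: [0.6111, 0.1457, 0.2768]
tool_rot: [[-0.243, 0.969, -0.038], [0.97, 0.243, -0.013], [-0.004, -0.04, -0.999]]
contact_force: [0.4, -0.4, -3.0]
finger_gap: 0.0432
t 16.55 pos [0.6111 0.1457 0.2768] xax [-0.243  0.97  -0.004] zax [-0.038 -0.013 -0.999] F [ 0.4 -0.4 -3. ] gap 0.0432
t 16.6 pos [0.6113 0.1443 0.2773] xax [-0.241  0.97  -0.005] zax [-0.037 -0.014 -0.999] F [-0.2 -0.7 -3.6] gap 0.0434
13.961817134735037 [0.61127065 0.14429591 0.27728946]
```

View pics/j_w.png

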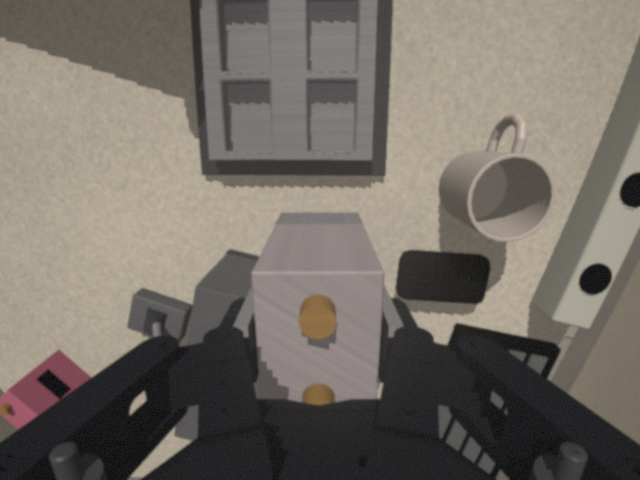

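Run:
```python
from h import *
w=cv2.imread('pics/j_w.png');crop(w,180,0,420,185,3.3,'j1.png');crop(w,230,190,400,420,2.6,'j2.png')
```

```text
(no output)
```

View pics/j1.png

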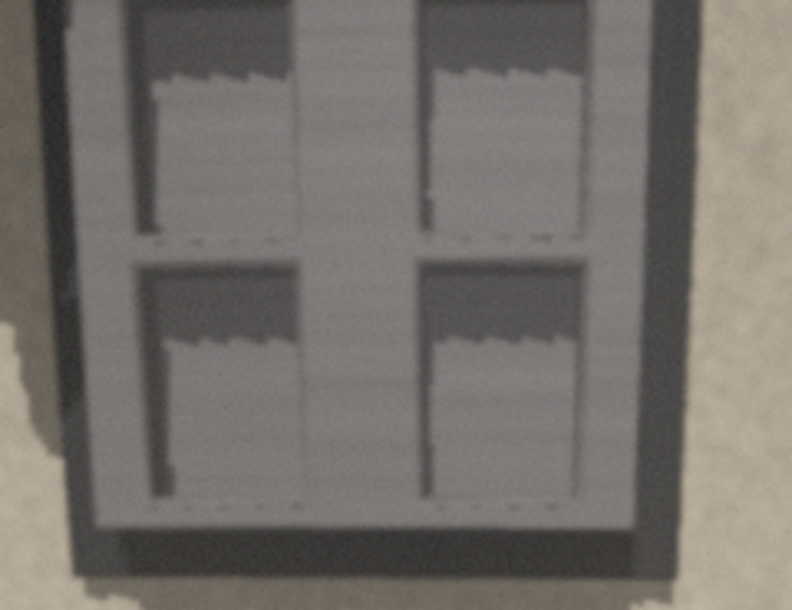

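View pics/j2.png

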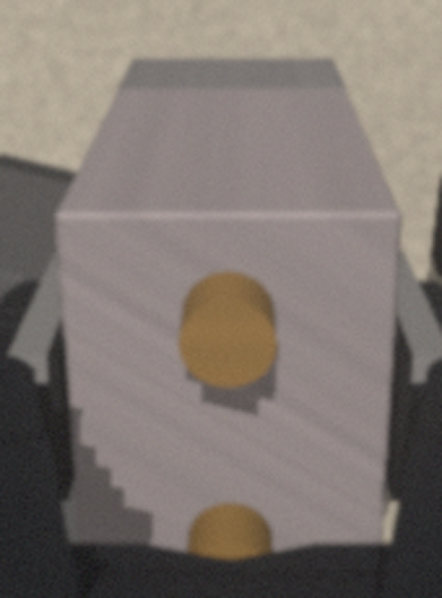

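```bash
cat > mod.py <<'E'
from h import *
def inhand(px):
    # px: front face corners bottomL,bottomR,topR,topL ; module frame: x=tool y(right), y=tool x(fwd), z up(= -tool z)
    m=eyes.camera_model('wrist');M=np.array(m['mount'])
    W=np.linalg.inv(M);c=(m['K'],np.array([m['k1'],0,0,0,0.]),W[:3,:3],W[:3,3])
    def pts(q):
        a,b,g=q[3:]; Rx=cv2.Rodrigues(np.array([a,b,g]))[0]
        T=np.array([[0,1,0],[1,0,0],[0,0,-1.]])  # module xyz-> tool: tool x = mod y
        L=np.array([(-.022,.032,0),(.022,.032,0),(.022,.032,.09),(-.022,.032,.09)])
        return (Rx@(T@L.T)).T+q[:3]
    f=lambda q:np.concatenate([(proj(c,pts(q))-np.array(px)).ravel(), np.array([q[3],q[4],q[5]])*20])
    r=least_squares(f,[0,0,.076,0,0,0]);return r.x,r.fun
E
python3 - <<'E'
from mod import *
z=np.load('j.npz');s=dict(tool_rot=z['R'],ee_pos=z['p']);W=cam('wrist',s)
L=[(-.085,-.082,.03),(.085,-.082,.03),(-.103,-.1,.008),(.103,-.1,.008),(.017,-.003,.03),(.069,-.003,.03),(-.069,-.003,.03),(-.017,-.003,.03)]
P=[(180+u/3.3,v/3.3) for u,v in [(94,527),(635,527),(75,575),(675,577),(417,258),(588,258),(133,262),(300,260)]]
q,r=fit([(W,L,P)],[.537,.266,.24],0);print(np.round(q,4),np.degrees(q[2]),np.round(r,1))
px=[(230+u/2.6,190+v/2.6) for u,v in [(135,60),(330,60),(398,215),(58,215)]]
q,r=inhand(px);print(np.round(q,4),np.round(r,2))
E
```

```text
[0.542  0.2636 0.2413] 13.827771268200742 [ 0.5  0.1 -0.1  0.5 -1.5  1.   1.3  1.2 -0.7 -0.4  0.8 -0.5 -1.  -0.4
  0.3 -0.6]
[-0.0034  0.0013  0.0797 -0.0105  0.0318 -0.0039] [-0.36  0.1   0.32  0.01 -0.07  0.01  0.1  -0.07 -0.21  0.64 -0.08]
```

Run:
```python
from h import *
s=st();R=s['tool_rot'];p=s['ee_pos'];off=np.array([-.0034,.0013,.078])
f=place([.5415,.264,0,.241],[(.043,-.039,0)])[0]
tgt=np.array([f[0],f[1],.075]);foot=p+R@off
print(f,R.T@(tgt-foot))
```

```text
t 16.6 pos [0.6113 0.1443 0.2773] xax [-0.241  0.97  -0.005] zax [-0.037 -0.014 -0.999] F [-0.2 -0.7 -3.6] gap 0.0434
[0.59256557 0.23639008 0.        ] [0.09826303 0.01066712 0.12351932]
```

```bash
python3 -m crank '[{"grip":1,"xyz":[0.035,0.004,0],"roll":0},{"grip":1,"xyz":[0.07,0.008,0.02],"roll":0},{"grip":1,"xyz":[0.098,0.0105,0.06],"roll":0},{"grip":1,"xyz":[0.098,0.0105,0.1],"roll":0},{"grip":1,"xyz":[0.098,0.0105,0.123],"roll":0}]'; python3 -m crank '[{"grip":1,"xyz":[0,0,0],"roll":0},{"grip":1,"xyz":[0,0,0],"roll":0}]'
python3 - <<'E'
from h import *
w=eyes.camera('wrist');cv2.imwrite('pics/k_w.png',w);s=st()
R=s['tool_rot'];np.savez('k.npz',R=R,p=s['ee_pos'])
a=eyes.camera('scene');b=eyes.camera('side');
cv2.imwrite('pics/k.png',np.hstack([cv2.resize(a[100:280,340:520],(400,400),interpolation=2),cv2.resize(b[220:400,220:400],(400,400),interpolation=2)]))
E
```

```text
clock: 17.1
ee_pos: [0.5915, 0.2383, 0.1505]
tool_rot: [[-0.241, 0.97, -0.04], [0.971, 0.24, -0.017], [-0.007, -0.043, -0.999]]
contact_force: [-0.3, -0.5, -4.2]
finger_gap: 0.0432
clock: 17.3
ee_pos: [0.5916, 0.2363, 0.1507]
tool_rot: [[-0.239, 0.97, -0.041], [0.971, 0.238, -0.018], [-0.008, -0.044, -0.999]]
contact_force: [0.7, -0.0, -2.5]
finger_gap: 0.0435
t 17.35 pos [0.5923 0.2371 0.1518] xax [-0.239  0.971 -0.007] zax [-0.039 -0.017 -0.999] F [ 0.4  0.9 -3.7] gap 0.0436
```

View pics/k_w.png

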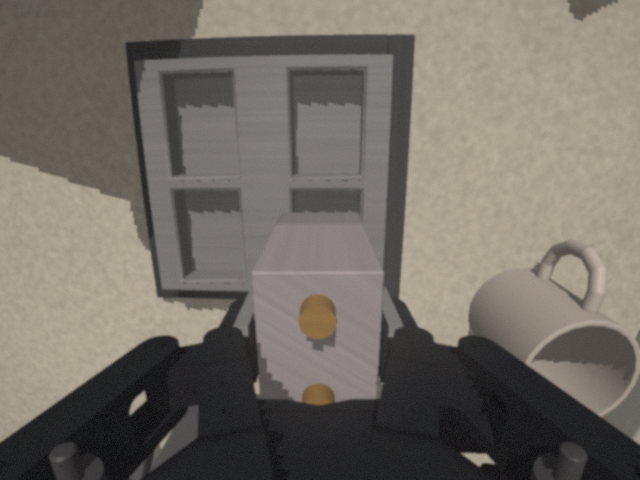

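View pics/k.png

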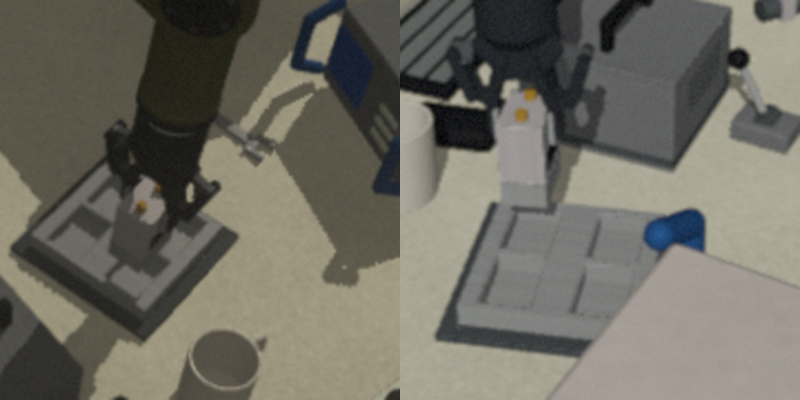

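Run:
```python
from h import *
w=cv2.imread('pics/k_w.png');crop(w,120,30,420,310,2.6,'k1.png')
```

```text
(no output)
```

View pics/k1.png

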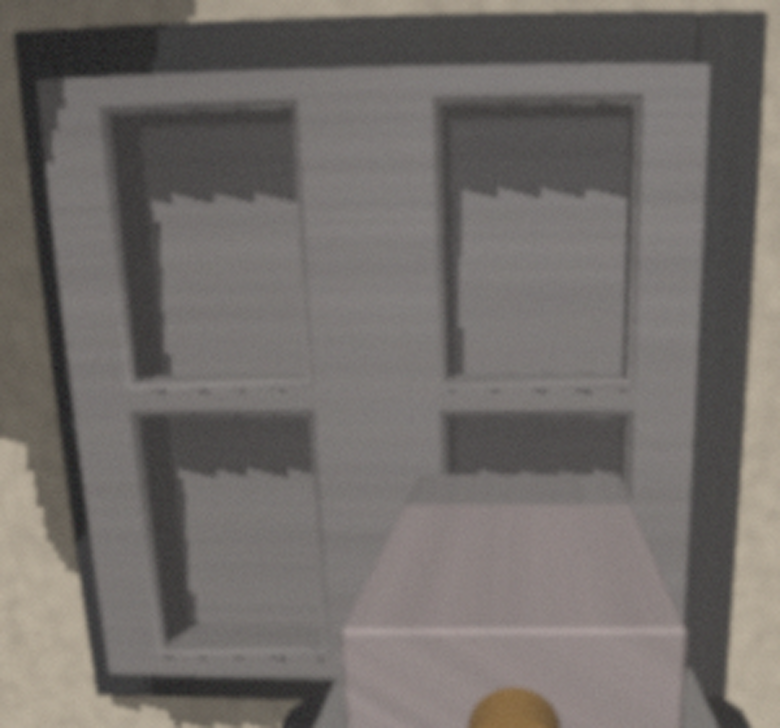

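Run:
```python
from mod import *
z=np.load('k.npz');s=dict(tool_rot=z['R'],ee_pos=z['p']);W=cam('wrist',s)
f=.03
D={(-.085,.082,f):(38,78),(.085,.082,f):(711,65),(-.085,-.082,f):(108,675),(-.103,.1,.008):(17,33),(.103,.1,.008):(765,13),(-.103,-.1,.008):(98,693),
(-.069,.075,f):(102,108),(-.017,.075,f):(297,102),(-.069,.003,f):(130,390),(.017,.075,f):(436,98),(.069,.075,f):(641,95),(.069,.003,f):(633,390),(.017,.003,f):(443,392),(.017,-.003,f):(443,410),(.069,-.003,f):(633,410),(-.069,-.003,f):(133,412),(-.017,-.003,f):(313,410),(-.069,-.075,f):(165,652)}
P=[(120+u/2.6,30+v/2.6) for u,v in D.values()]
q,r=fit([(W,list(D),P)],[.537,.266,.24],0);print(np.round(q,4),np.degrees(q[2]),np.round(r,1))
px=[(120+u/2.6,30+v/2.6) for u,v in [(420,477),(618,475),(686,632),(345,632)]]
h,r=inhand(px);print(np.round(h,4),np.round(r,2))
h=(h[:3]+[-.0034,.0013,.0797])/2
R=z['R'];foot=z['p']+R@h
t=place([q[0],q[1],0,q[2]],[(.043,-.039,0)])[0];t[2]=foot[2];print(t,foot,R.T@(t-foot),'toolyaw',np.degrees(np.arctan2(-R[0,0],R[1,0])))
```

```text
[0.5426 0.2658 0.2435] 13.95401060825195 [-0.3  1.   0.6 -0.1  0.7  0.6 -2.  -0.7  2.  -0.6 -1.   2.1 -1.  -0.4
  0.9 -0.8 -0.9  0.  -0.5 -0.4  1.9  0.1  1.7 -0.2 -0.8 -1.2 -0.7  0.6
  1.4  0.9 -1.2  0.   1.1  0.6 -2.5  1.5]
[-0.0033  0.0015  0.0791 -0.0097  0.0323 -0.0063] [ 0.12 -0.2  -0.13  0.28  0.06 -0.15 -0.06  0.1  -0.19  0.65 -0.13]
[0.59376084 0.23830735 0.07247205] [0.5913871  0.23285923 0.07247205] [ 0.00472235  0.0036031  -0.00018347] toolyaw 13.834413114973778
```

```bash
python3 -m crank '[{"grip":1,"xyz":[0.0047,0.0036,0],"roll":0},{"grip":1,"xyz":[0.005,0.0043,0.015],"roll":0},{"grip":1,"xyz":[0.005,0.0049,0.03],"roll":0},{"grip":1,"xyz":[0.005,0.0053,0.038],"roll":0},{"grip":1,"xyz":[0.005,0.0056,0.045],"roll":0}]';  python3 - <<'E'
from h import *
w=eyes.camera('wrist');cv2.imwrite('pics/l_w.png',w);s=st()
a=eyes.camera('scene');b=eyes.camera('side');
cv2.imwrite('pics/l.png',np.hstack([cv2.resize(a[130:250,360:480],(400,400),interpolation=2),cv2.resize(b[260:380,230:350],(400,400),interpolation=2)]))
E
```

```text
clock: 17.95
ee_pos: [0.5956, 0.2439, 0.1075]
tool_rot: [[-0.24, 0.97, -0.036], [0.971, 0.239, -0.015], [-0.006, -0.039, -0.999]]
contact_force: [-0.2, 0.8, -3.5]
finger_gap: 0.0433
t 18.0 pos [0.5952 0.2436 0.1064] xax [-0.24   0.971 -0.006] zax [-0.038 -0.016 -0.999] F [-0.1 -0.6 -4.6] gap 0.0436
```

View pics/l_w.png

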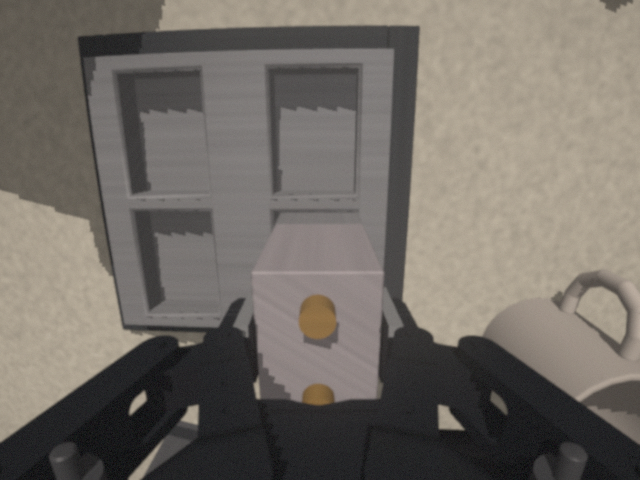

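View pics/l.png

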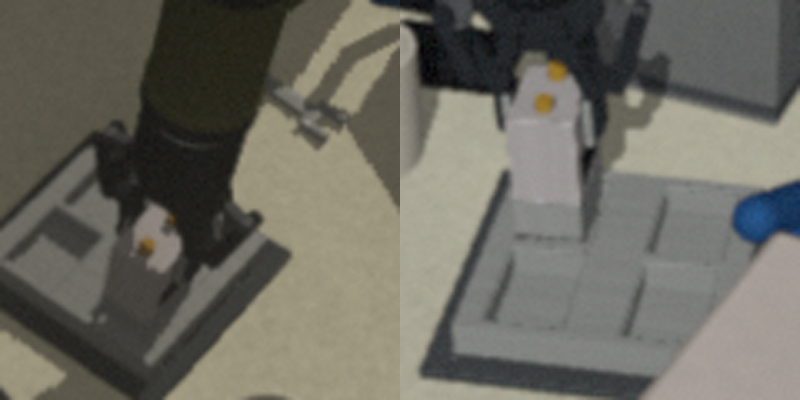

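Run:
```python
from h import *
w=cv2.imread('pics/l_w.png');crop(w,240,170,400,290,5,'l1.png')
```

```text
(no output)
```

View pics/l1.png

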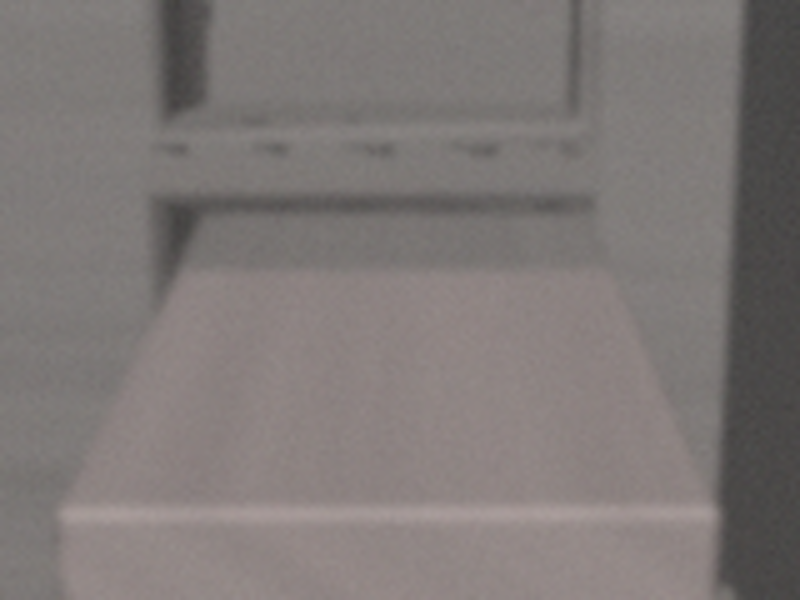

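```bash
python3 -m crank '[{"grip":1,"xyz":[-0.0015,-0.0023,0],"roll":0},{"grip":1,"xyz":[-0.0015,-0.0023,0],"roll":0}]';  python3 - <<'E'
from h import *
w=eyes.camera('wrist');cv2.imwrite('pics/m_w.png',w);s=st();crop(w,240,170,400,290,5,'m1.png')
E
```

```text
clock: 18.3
ee_pos: [0.5936, 0.2415, 0.1083]
tool_rot: [[-0.24, 0.97, -0.036], [0.971, 0.239, -0.015], [-0.006, -0.039, -0.999]]
contact_force: [-0.8, -0.3, -2.7]
finger_gap: 0.0431
t 18.35 pos [0.5937 0.2416 0.1082] xax [-0.24   0.971 -0.006] zax [-0.036 -0.015 -0.999] F [-0.5 -0.7 -3.6] gap 0.0432
```

View pics/m1.png

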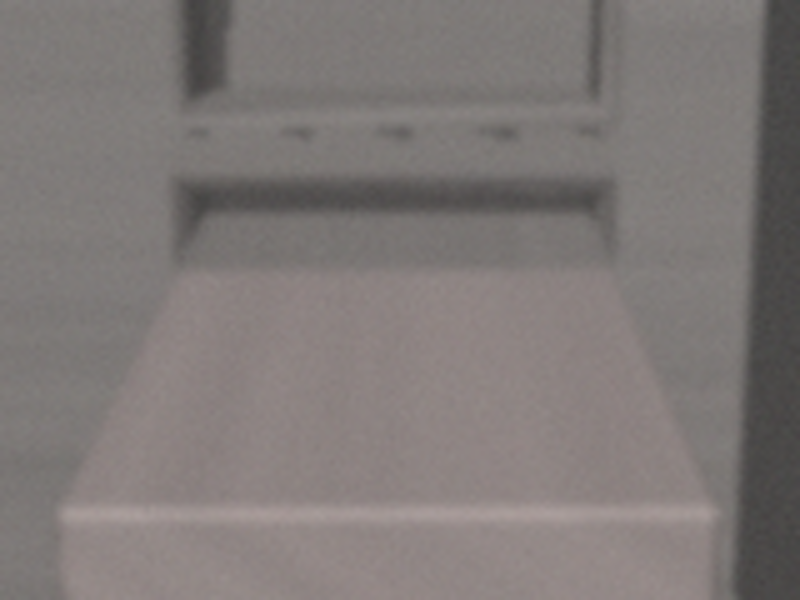

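```bash
python3 -m crank '[{"grip":1,"xyz":[0,0.0002,0.005],"roll":0},{"grip":1,"xyz":[0,0.0004,0.01],"roll":0},{"grip":1,"xyz":[0,0.0006,0.014],"roll":0},{"grip":1,"xyz":[0,0.0006,0.017],"roll":0}]';python3 -m crank '[{"grip":1,"xyz":[0,0,0.002],"roll":0},{"grip":1,"xyz":[0,0,0.004],"roll":0}]'
```

```text
clock: 18.75
ee_pos: [0.5935, 0.2413, 0.0905]
tool_rot: [[-0.24, 0.97, -0.037], [0.971, 0.239, -0.016], [-0.006, -0.04, -0.999]]
contact_force: [-0.4, 0.4, -2.7]
finger_gap: 0.0433
clock: 18.95
ee_pos: [0.5932, 0.2413, 0.0861]
tool_rot: [[-0.24, 0.97, -0.037], [0.971, 0.239, -0.016], [-0.006, -0.04, -0.999]]
contact_force: [0.6, 0.7, -3.1]
finger_gap: 0.0436
```

```bash
python3 -m crank '[{"grip":1,"xyz":[0,0,0.0015],"roll":0},{"grip":1,"xyz":[0,0,0.003],"roll":0}]';python3 -m crank '[{"grip":0.2,"xyz":[0,0,0],"roll":0},{"grip":-0.4,"xyz":[0,0,0],"roll":0},{"grip":-0.4,"xyz":[0,0,0],"roll":0},{"grip":-0.4,"xyz":[0,0,0],"roll":0}]'; python3 -m crank '[{"grip":-0.4,"xyz":[0,-0.001,-0.02],"roll":0},{"grip":-0.4,"xyz":[0,-0.003,-0.06],"roll":0},{"grip":-0.4,"xyz":[0,-0.005,-0.11],"roll":0},{"grip":-0.4,"xyz":[-0.02,-0.007,-0.15],"roll":0},{"grip":-0.4,"xyz":[-0.06,-0.008,-0.18],"roll":0}]'
python3 - <<'E'
from h import *
w=eyes.camera('wrist');cv2.imwrite('pics/n_w.png',w);s=st()
a=eyes.camera('scene');b=eyes.camera('side');
cv2.imwrite('pics/n.png',np.hstack([cv2.resize(a[130:250,360:480],(400,400),interpolation=2),cv2.resize(b[260:380,230:350],(400,400),interpolation=2)]))
E
```

```text
clock: 19.15
ee_pos: [0.5931, 0.2417, 0.0848]
tool_rot: [[-0.24, 0.97, -0.036], [0.971, 0.239, -0.015], [-0.006, -0.039, -0.999]]
contact_force: [-6.4, -0.4, 19.2]
finger_gap: 0.0436
clock: 19.55
ee_pos: [0.5933, 0.2418, 0.0849]
tool_rot: [[-0.24, 0.97, -0.036], [0.971, 0.239, -0.015], [-0.006, -0.039, -0.999]]
contact_force: [-0.3, 0.4, 0.5]
finger_gap: 0.0599
clock: 20.05
ee_pos: [0.6058, 0.1884, 0.2688]
tool_rot: [[-0.246, 0.969, -0.033], [0.969, 0.246, -0.011], [-0.003, -0.035, -0.999]]
contact_force: [0.9, -0.4, -0.6]
finger_gap: 0.06
t 20.1 pos [0.6108 0.1771 0.2731] xax [-0.234  0.972 -0.011] zax [-0.026 -0.017 -1.   ] F [ 3.5 -7.7  3.6] gap 0.0596
```

View pics/n_w.png

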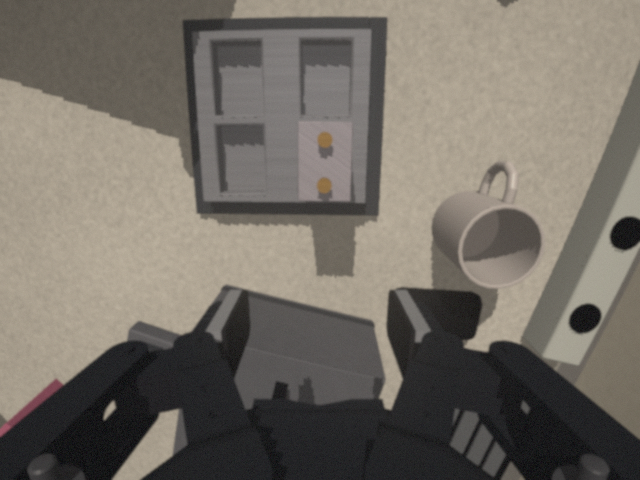

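View pics/n.png

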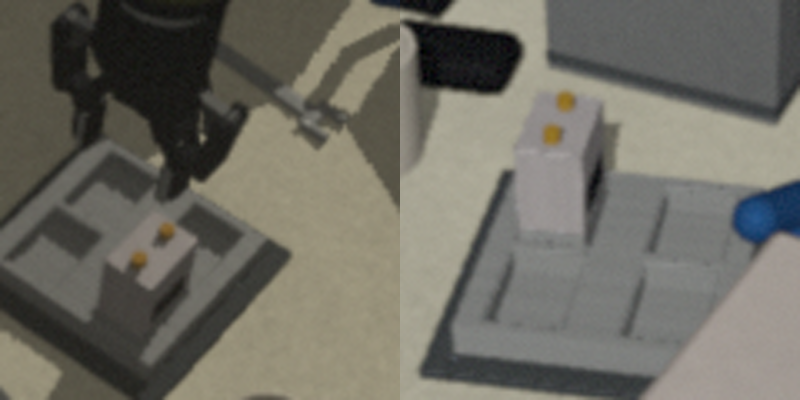

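```bash
python3 -m crank '[{"grip":-0.4,"xyz":[-0.04,-0.021,0],"roll":0},{"grip":-0.4,"xyz":[-0.08,-0.042,0],"roll":0},{"grip":-0.4,"xyz":[-0.12,-0.063,0],"roll":0},{"grip":-0.4,"xyz":[-0.16,-0.084,0],"roll":0},{"grip":-0.4,"xyz":[-0.20,-0.104,0],"roll":0}]'; python3 -m crank '[{"grip":-0.4,"xyz":[-0.04,-0.021,0],"roll":0},{"grip":-0.4,"xyz":[-0.08,-0.042,0],"roll":0},{"grip":-0.4,"xyz":[-0.12,-0.063,0],"roll":0},{"grip":-0.4,"xyz":[-0.16,-0.084,0],"roll":0},{"grip":-0.4,"xyz":[-0.20,-0.104,0],"roll":0}]';  python3 - <<'E'
from h import *
s=st();R=s['tool_rot'];print(R.T@(np.array([.460,-.44,.21])-s['ee_pos']))
print([(np.round(d['xyz'],3),d['confidence']) for c in ['scene'] if eyes.camera(c) is not None for d in eyes.recognise('module0',c)])
E
```

```text
clock: 20.7
ee_pos: [0.5534, -0.0385, 0.2722]
tool_rot: [[-0.235, 0.971, -0.032], [0.972, 0.235, -0.015], [-0.007, -0.035, -0.999]]
contact_force: [1.3, -0.7, 0.2]
finger_gap: 0.0595
clock: 21.2
ee_pos: [0.4987, -0.2581, 0.2765]
tool_rot: [[-0.236, 0.971, -0.033], [0.972, 0.236, -0.014], [-0.006, -0.035, -0.999]]
contact_force: [1.1, 0.4, -0.3]
finger_gap: 0.0597
t 21.2 pos [ 0.4987 -0.2581  0.2765] xax [-0.236  0.972 -0.006] zax [-0.033 -0.014 -0.999] F [ 1.1  0.4 -0.3] gap 0.0597
[-0.16716493 -0.078125    0.07033562]
[(array([0.606, 0.224, 0.092]), 0.9), (array([ 0.317, -0.168,  0.089]), 0.81), (array([ 0.453, -0.384,  0.079]), 0.79), (array([ 0.554, -0.426,  0.084]), 0.72), (array([ 0.727, -0.346,  0.078]), 0.59)]
```

```bash
python3 -m crank '[{"grip":-0.4,"xyz":[-0.04,-0.018,0],"roll":-0.06},{"grip":-0.4,"xyz":[-0.08,-0.036,0.02],"roll":-0.06},{"grip":-0.4,"xyz":[-0.12,-0.055,0.04],"roll":-0.06},{"grip":-0.4,"xyz":[-0.16,-0.075,0.065],"roll":-0.06},{"grip":-0.4,"xyz":[-0.167,-0.078,0.07],"roll":-0.06}]'; python3 -m crank '[{"grip":-0.4,"xyz":[0,0,0],"roll":0},{"grip":-0.4,"xyz":[0,0,0],"roll":0}]';  python3 - <<'E'
from h import *
w=eyes.camera('wrist');cv2.imwrite('pics/o_w.png',w);s=st();np.savez('o.npz',R=s['tool_rot'],p=s['ee_pos'])
E
```

```text
clock: 21.8
ee_pos: [0.4517, -0.4501, 0.2064]
tool_rot: [[-0.278, 0.96, -0.041], [0.961, 0.277, -0.017], [-0.004, -0.044, -0.999]]
contact_force: [-0.3, 0.3, 0.3]
finger_gap: 0.0599
clock: 22.0
ee_pos: [0.4521, -0.4487, 0.2055]
tool_rot: [[-0.278, 0.96, -0.042], [0.96, 0.278, -0.015], [-0.002, -0.045, -0.999]]
contact_force: [0.2, -0.3, 0.0]
finger_gap: 0.0596
t 22.05 pos [ 0.4528 -0.4482  0.2064] xax [-0.28   0.96  -0.003] zax [-0.041 -0.015 -0.999] F [ 0.4 -0.3  0.7] gap 0.0599
```

View pics/o_w.png

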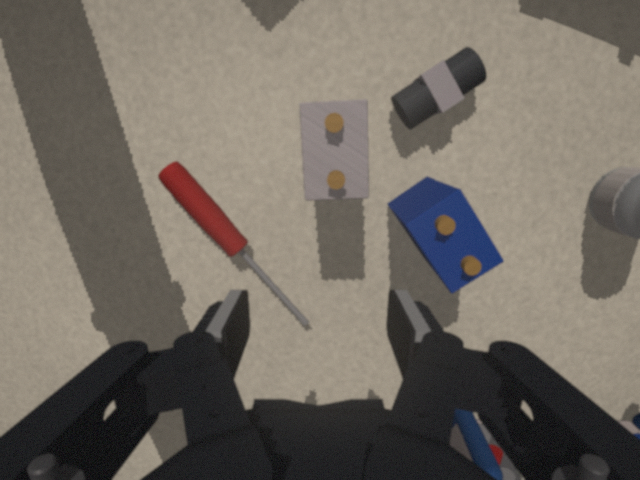

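Run:
```python
from h import *
w=cv2.imread('pics/o_w.png');crop(w,280,80,440,220,5,'o1.png')
```

```text
(no output)
```

View pics/o1.png

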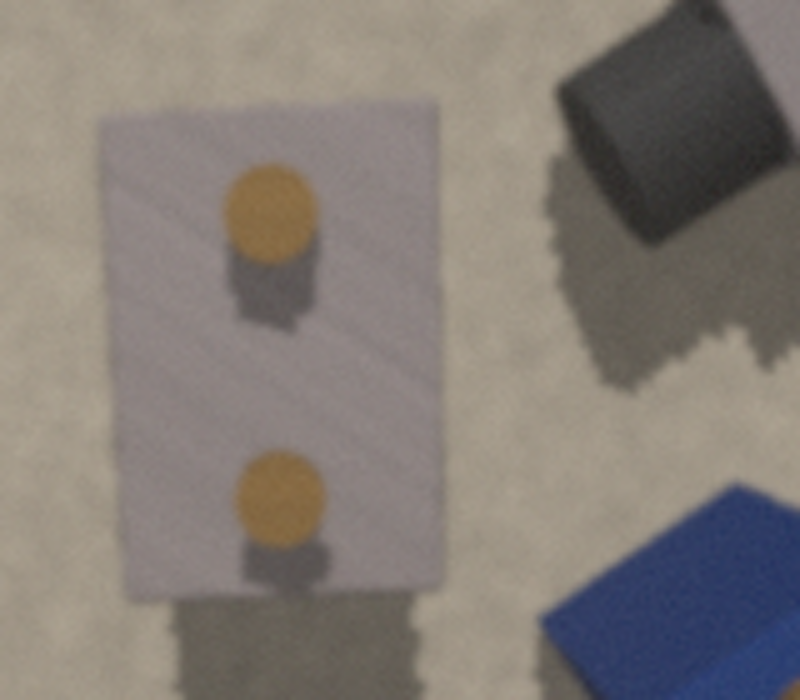

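The silver module at (335,150) is the second real one. The blue one at (450,235) is the look-alike.

Run:
```python
from h import *
z=np.load('o.npz');s=dict(tool_rot=z['R'],ee_pos=z['p']);W=cam('wrist',s)
px=[(280+u/5,80+v/5) for u,v in [(101,116),(437,100),(442,586),(130,600)]]
L=[(-.022,.032,.09),(.022,.032,.09),(.022,-.032,.09),(-.022,-.032,.09)]
q,r=fit([(W,L,px)],[.44,-.385,.28],0);print(q,np.degrees(q[2]),np.round(r,1))
R=z['R'];print(np.degrees(np.arctan2(-R[0,0],R[1,0])),R.T@(np.array([q[0],q[1],.2])-z['p']))
```

```text
[ 0.44190566 -0.38665725  0.33195564] 19.019657155945534 [-0.9 -0.7  0.8 -1.2  1.1  1.4 -1.   1.2]
16.240015521919293 [0.06215711 0.00699458 0.00587642]
```

```bash
python3 -m crank '[{"grip":-0.4,"xyz":[0.03,0.003,0],"roll":-0.025},{"grip":-0.4,"xyz":[0.0605,0.007,0.005],"roll":-0.049},{"grip":-0.4,"xyz":[0.0605,0.007,0.005],"roll":-0.049},{"grip":-0.4,"xyz":[0.0605,0.007,0.005],"roll":-0.049}]';  python3 - <<'E'
from h import *
w=eyes.camera('wrist');cv2.imwrite('pics/p_w.png',w);s=st();R=s['tool_rot']
a=np.array([.4419,-.3867,.0757])-.0015*np.array([-.33,.945,0])
print(R.T@(a-s['ee_pos']))
E
```

```text
clock: 22.45
ee_pos: [0.4439, -0.3864, 0.2022]
tool_rot: [[-0.33, 0.943, -0.039], [0.944, 0.329, -0.016], [-0.002, -0.042, -0.999]]
contact_force: [0.6, 0.0, 0.8]
finger_gap: 0.0596
t 22.5 pos [ 0.4436 -0.3876  0.2021] xax [-0.328  0.945 -0.003] zax [-0.039 -0.017 -0.999] F [-0.2  0.4  0.5] gap 0.0599
[0.00029615 0.00407963 0.12629833]
```

View pics/p_w.png

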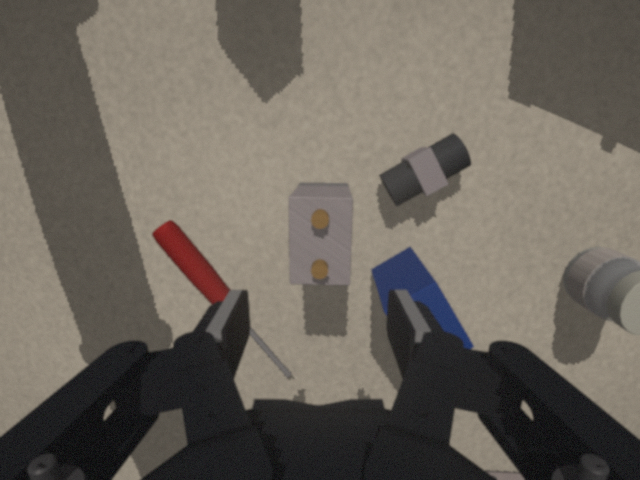

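```bash
python3 -m crank '[{"grip":-0.28,"xyz":[0.005,0.001,0.03],"roll":0},{"grip":-0.28,"xyz":[0.005,0.002,0.06],"roll":0},{"grip":-0.28,"xyz":[0.005,0.003,0.09],"roll":0},{"grip":-0.28,"xyz":[0.005,0.004,0.11],"roll":0},{"grip":-0.28,"xyz":[0.005,0.004,0.126],"roll":0}]';python3 -m crank '[{"grip":1,"xyz":[0,0,0],"roll":0},{"grip":1,"xyz":[0,0,0],"roll":0},{"grip":1,"xyz":[0,0,0],"roll":0},{"grip":1,"xyz":[0,0,0],"roll":0},{"grip":1,"xyz":[0,0,0],"roll":0}]' 50; python3 -m crank '[{"grip":1,"xyz":[0,0,-0.03],"roll":0},{"grip":1,"xyz":[0,0,-0.07],"roll":0},{"grip":1,"xyz":[0,0,-0.12],"roll":0},{"grip":1,"xyz":[0,0,-0.16],"roll":0},{"grip":1,"xyz":[0,0,-0.2],"roll":0}]'
python3 - <<'E'
from h import *
w=eyes.camera('wrist');cv2.imwrite('pics/q_w.png',w);s=st();R=s['tool_rot']
print(R.T@(np.array([.535,.12,.28])-s['ee_pos']))
E
```

```text
clock: 23.0
ee_pos: [0.441, -0.3842, 0.0748]
tool_rot: [[-0.328, 0.944, -0.039], [0.945, 0.327, -0.017], [-0.003, -0.043, -0.999]]
contact_force: [-0.8, 0.6, -0.5]
finger_gap: 0.0547
clock: 23.5
ee_pos: [0.4412, -0.3844, 0.0753]
tool_rot: [[-0.327, 0.944, -0.039], [0.945, 0.327, -0.017], [-0.004, -0.042, -0.999]]
contact_force: [-0.0, -0.0, -3.4]
finger_gap: 0.0435
clock: 24.0
ee_pos: [0.4487, -0.3807, 0.2776]
tool_rot: [[-0.327, 0.944, -0.038], [0.945, 0.327, -0.018], [-0.005, -0.042, -0.999]]
contact_force: [0.9, 0.0, -3.8]
finger_gap: 0.0438
t 24.05 pos [ 0.4511 -0.3819  0.2846] xax [-0.327  0.945 -0.013] zax [-0.03  -0.024 -0.999] F [2.7 0.1 2.3] gap 0.0435
[ 0.44678413  0.24343553 -0.00998129]
```

View pics/q_w.png

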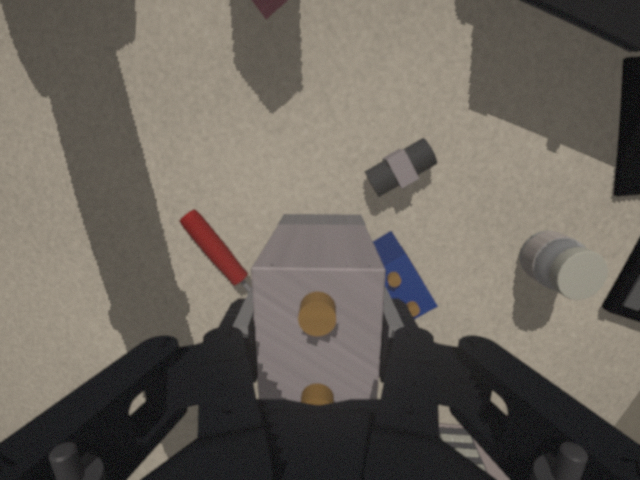

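```bash
python3 -m crank '[{"grip":1,"xyz":[0.035,0.016,0],"roll":0.03},{"grip":1,"xyz":[0.075,0.034,-0.001],"roll":0.06},{"grip":1,"xyz":[0.115,0.053,-0.002],"roll":0.092},{"grip":1,"xyz":[0.155,0.071,-0.003],"roll":0.092},{"grip":1,"xyz":[0.195,0.09,-0.004],"roll":0.092}]'; python3 -m crank '[{"grip":1,"xyz":[0.04,0.013,0],"roll":0},{"grip":1,"xyz":[0.08,0.026,-0.001],"roll":0},{"grip":1,"xyz":[0.12,0.039,-0.002],"roll":0},{"grip":1,"xyz":[0.16,0.052,-0.003],"roll":0},{"grip":1,"xyz":[0.20,0.065,-0.003],"roll":0}]'
python3 - <<'E'
from h import *
s=st();R=s['tool_rot']
print(R.T@(np.array([.5097,.2208,.28])-s['ee_pos']),R.T@(np.array([.5097,.2208,.152])-s['ee_pos']),np.degrees(np.arctan2(-R[0,0],R[1,0])))
E
```

```text
clock: 24.55
ee_pos: [0.4719, -0.1665, 0.2831]
tool_rot: [[-0.239, 0.971, -0.029], [0.971, 0.238, -0.024], [-0.017, -0.034, -0.999]]
contact_force: [0.9, 0.6, -4.4]
finger_gap: 0.0436
clock: 25.05
ee_pos: [0.487, 0.0448, 0.2808]
tool_rot: [[-0.239, 0.971, -0.029], [0.971, 0.238, -0.025], [-0.017, -0.034, -0.999]]
contact_force: [1.2, -0.4, -4.3]
finger_gap: 0.0433
t 25.05 pos [0.487  0.0448 0.2808] xax [-0.239  0.971 -0.017] zax [-0.029 -0.025 -0.999] F [ 1.2 -0.4 -4.3] gap 0.0433
[ 0.16544864  0.0639459  -0.00421836] [0.16764941 0.0682574  0.12369008] 13.81338779615104
```

```bash
python3 -m crank '[{"grip":1,"xyz":[0.045,0.018,-0.001],"roll":0},{"grip":1,"xyz":[0.09,0.035,-0.002],"roll":0},{"grip":1,"xyz":[0.135,0.052,-0.003],"roll":0},{"grip":1,"xyz":[0.166,0.064,0.02],"roll":0},{"grip":1,"xyz":[0.166,0.066,0.06],"roll":0}]'; python3 -m crank '[{"grip":1,"xyz":[0,0,0.02],"roll":0},{"grip":1,"xyz":[0,0,0.03],"roll":0},{"grip":1,"xyz":[0,0,0.03],"roll":0}]'
python3 - <<'E'
from h import *
w=eyes.camera('wrist');cv2.imwrite('pics/r_w.png',w)
s=st();R=s['tool_rot'];np.savez('r.npz',R=s['tool_rot'],p=s['ee_pos'])
print(R.T@(np.array([.5097,.2208,.1082])-s['ee_pos']))
E
```

```text
clock: 25.55
ee_pos: [0.5102, 0.2281, 0.2175]
tool_rot: [[-0.246, 0.969, -0.023], [0.969, 0.246, -0.017], [-0.011, -0.026, -1.0]]
contact_force: [-0.4, -0.5, -4.0]
finger_gap: 0.0432
clock: 25.85
ee_pos: [0.5089, 0.2269, 0.1866]
tool_rot: [[-0.246, 0.969, -0.025], [0.969, 0.246, -0.019], [-0.012, -0.028, -1.0]]
contact_force: [-0.5, -0.2, -3.1]
finger_gap: 0.0433
t 25.9 pos [0.5096 0.2271 0.1878] xax [-0.245  0.969 -0.012] zax [-0.023 -0.018 -1.   ] F [-0.5  0.1 -3.8] gap 0.0437
[-0.00519484  0.00066097  0.07966714]
```

View pics/r_w.png

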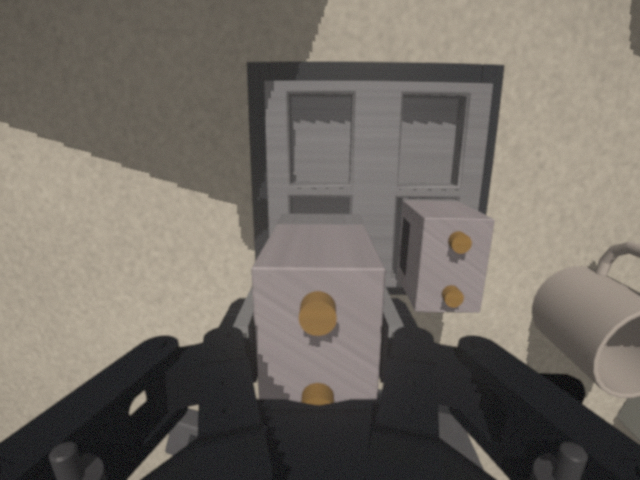

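```bash
python3 -m crank '[{"grip":1,"xyz":[-0.003,0,0.025],"roll":0},{"grip":1,"xyz":[-0.005,0,0.05],"roll":0},{"grip":1,"xyz":[-0.005,0,0.07],"roll":0},{"grip":1,"xyz":[-0.005,0,0.077],"roll":0},{"grip":1,"xyz":[-0.005,0,0.077],"roll":0}]'
python3 - <<'E'
from h import *
w=eyes.camera('wrist');cv2.imwrite('pics/s_w.png',w);crop(w,240,170,400,290,5,'s1.png')
s=st()
E
```

```text
clock: 26.4
ee_pos: [0.5095, 0.2206, 0.1113]
tool_rot: [[-0.245, 0.969, -0.022], [0.97, 0.244, -0.018], [-0.012, -0.026, -1.0]]
contact_force: [0.7, -0.2, -3.1]
finger_gap: 0.0433
t 26.45 pos [0.5098 0.221  0.112 ] xax [-0.245  0.969 -0.012] zax [-0.021 -0.017 -1.   ] F [ 0.6 -0.3 -2.8] gap 0.0431
```

View pics/s1.png

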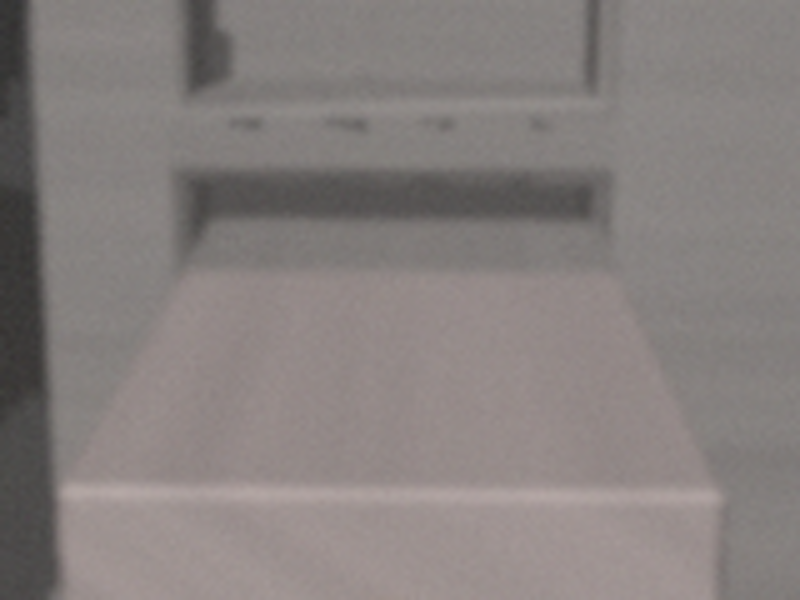

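```bash
python3 -m crank '[{"grip":1,"xyz":[0.0013,-0.0005,0.002],"roll":0},{"grip":1,"xyz":[0.0013,-0.0005,0.004],"roll":0},{"grip":1,"xyz":[0.0013,-0.0005,0.004],"roll":0}]'
python3 - <<'E'
from h import *
w=eyes.camera('wrist');cv2.imwrite('pics/t_w.png',w);crop(w,240,170,400,290,5,'t1.png')
s=st()
E
```

```text
clock: 26.75
ee_pos: [0.5092, 0.2223, 0.1085]
tool_rot: [[-0.245, 0.969, -0.02], [0.969, 0.245, -0.017], [-0.012, -0.024, -1.0]]
contact_force: [-0.7, -0.3, -3.3]
finger_gap: 0.0434
t 26.8 pos [0.5091 0.2221 0.1084] xax [-0.245  0.969 -0.012] zax [-0.021 -0.017 -1.   ] F [ 1.  -1.3 -3.5] gap 0.0433
```

View pics/t1.png

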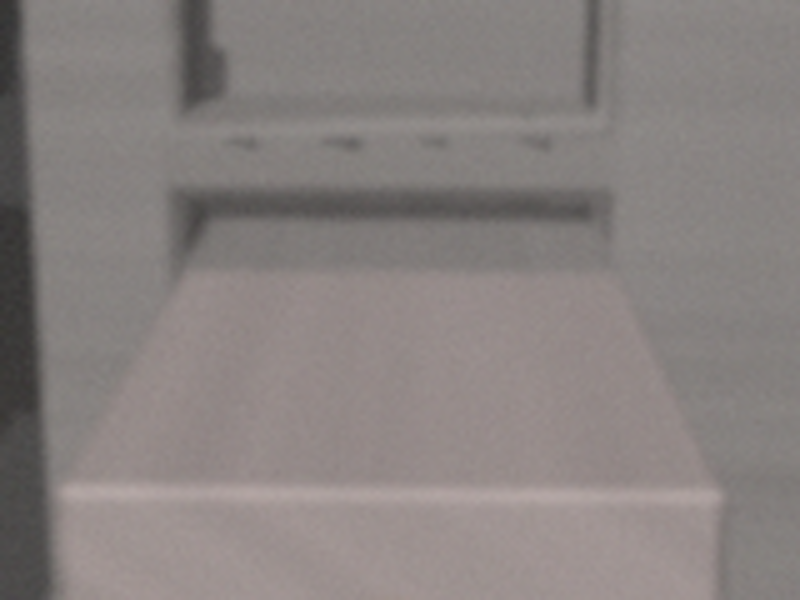

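```bash
python3 -m crank '[{"grip":1,"xyz":[-0.0003,-0.001,0.001],"roll":0},{"grip":1,"xyz":[-0.0003,-0.001,0.006],"roll":0},{"grip":1,"xyz":[-0.0003,-0.001,0.011],"roll":0},{"grip":1,"xyz":[-0.0003,-0.001,0.015],"roll":0},{"grip":1,"xyz":[-0.0003,-0.001,0.019],"roll":0}]'
```

```text
clock: 27.3
ee_pos: [0.5077, 0.2212, 0.0888]
tool_rot: [[-0.245, 0.969, -0.021], [0.969, 0.245, -0.017], [-0.012, -0.025, -1.0]]
contact_force: [0.1, 0.4, -2.7]
finger_gap: 0.0435
```

```bash
python3 -m crank '[{"grip":1,"xyz":[0,0,0.002],"roll":0},{"grip":1,"xyz":[0,0,0.0045],"roll":0},{"grip":1,"xyz":[0,0,0.0045],"roll":0}]';python3 -m crank '[{"grip":0.2,"xyz":[0,0,0],"roll":0},{"grip":-0.4,"xyz":[0,0,0],"roll":0},{"grip":-0.4,"xyz":[0,0,0],"roll":0},{"grip":-0.4,"xyz":[0,0,0],"roll":0}]'; python3 -m crank '[{"grip":-0.4,"xyz":[0,-0.001,-0.02],"roll":0},{"grip":-0.4,"xyz":[0,-0.002,-0.06],"roll":0},{"grip":-0.4,"xyz":[0,-0.003,-0.11],"roll":0},{"grip":-0.4,"xyz":[-0.03,-0.004,-0.15],"roll":0},{"grip":-0.4,"xyz":[-0.07,-0.004,-0.18],"roll":0}]'
python3 - <<'E'
from h import *
w=eyes.camera('wrist');cv2.imwrite('pics/u_w.png',w);s=st()
a=eyes.camera('scene');b=eyes.camera('side');cv2.imwrite('pics/u_s.png',a);cv2.imwrite('pics/u_d.png',b)
cv2.imwrite('pics/u.png',np.hstack([cv2.resize(a[130:250,360:480],(400,400),interpolation=2),cv2.resize(b[260:380,230:350],(400,400),interpolation=2)]))
E
```

```text
clock: 27.6
ee_pos: [0.5074, 0.2211, 0.084]
tool_rot: [[-0.245, 0.969, -0.022], [0.969, 0.245, -0.018], [-0.012, -0.025, -1.0]]
contact_force: [-0.3, 0.0, -3.9]
finger_gap: 0.0433
clock: 28.0
ee_pos: [0.5077, 0.2213, 0.0844]
tool_rot: [[-0.245, 0.969, -0.021], [0.969, 0.245, -0.017], [-0.012, -0.024, -1.0]]
contact_force: [-0.1, 0.4, 0.0]
finger_gap: 0.0597
clock: 28.5
ee_pos: [0.5247, 0.1576, 0.2687]
tool_rot: [[-0.25, 0.968, -0.017], [0.968, 0.25, -0.015], [-0.01, -0.02, -1.0]]
contact_force: [1.4, -0.3, -0.0]
finger_gap: 0.0597
t 28.55 pos [0.5291 0.1483 0.2724] xax [-0.239  0.971 -0.016] zax [-0.011 -0.02  -1.   ] F [ 4.4 -5.9  2.9] gap 0.06
```

View pics/u_w.png

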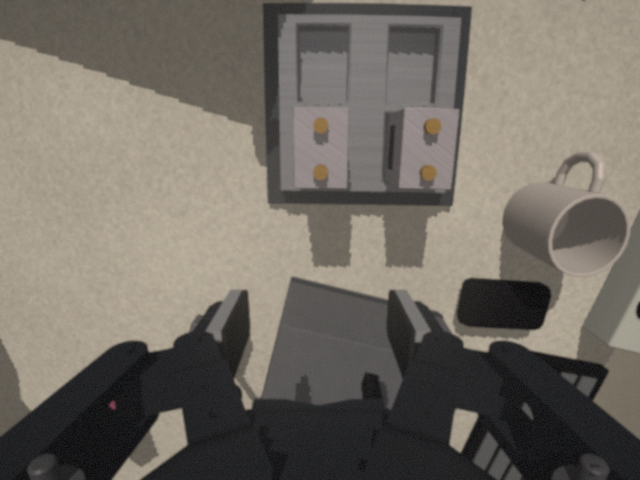

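View pics/u.png

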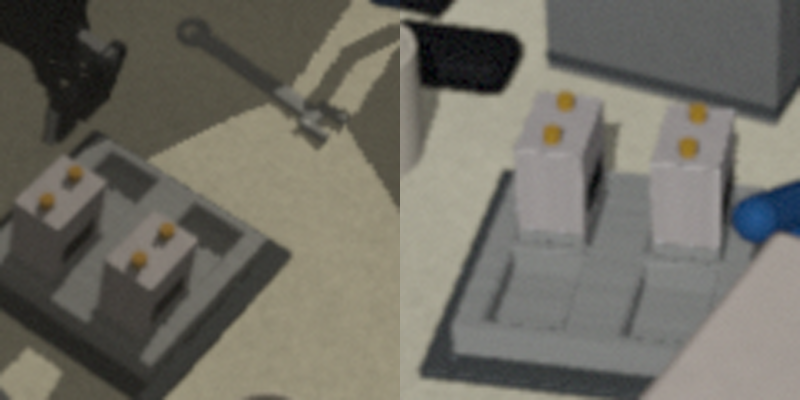

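View pics/u_s.png

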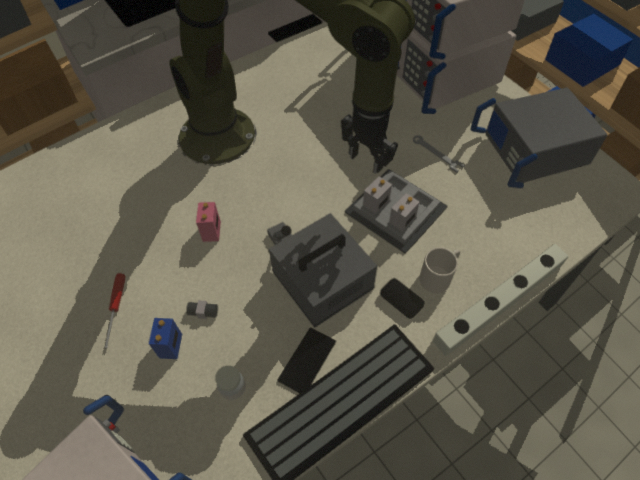

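```bash
python3 -m crank '[{"grip":-1,"xyz":[-0.045,0.003,-0.005],"roll":0.05},{"grip":-1,"xyz":[-0.09,0.006,-0.01],"roll":0.1},{"grip":-1,"xyz":[-0.135,0.009,-0.015],"roll":0.15},{"grip":-1,"xyz":[-0.18,0.012,-0.02],"roll":0.2},{"grip":-1,"xyz":[-0.215,0.015,-0.025],"roll":0.24}]'; python3 -m crank '[{"grip":-1,"xyz":[0,0,0],"roll":0},{"grip":-1,"xyz":[0,0,0],"roll":0}]'
python3 - <<'E'
from h import *
w=eyes.camera('wrist');cv2.imwrite('pics/v_w.png',w);s=st();np.savez('v.npz',R=s['tool_rot'],p=s['ee_pos'])
a=eyes.camera('scene');cv2.imwrite('pics/v_s.png',a)
b=eyes.camera('side');cv2.imwrite('pics/v.png',np.hstack([cv2.resize(a[190:340,250:400],(400,400),interpolation=2),cv2.resize(b[160:310,280:430],(400,400),interpolation=2)]))
E
```

```text
clock: 29.15
ee_pos: [0.5932, -0.054, 0.2944]
tool_rot: [[0.001, 1.0, -0.017], [1.0, -0.001, -0.018], [-0.018, -0.017, -1.0]]
contact_force: [1.0, -0.1, -0.0]
finger_gap: 0.085
clock: 29.35
ee_pos: [0.593, -0.0539, 0.2932]
tool_rot: [[0.002, 1.0, -0.019], [1.0, -0.002, -0.017], [-0.017, -0.019, -1.0]]
contact_force: [0.4, 1.2, 0.2]
finger_gap: 0.0856
t 29.4 pos [ 0.5928 -0.0524  0.2934] xax [-0.001  1.    -0.017] zax [-0.019 -0.017 -1.   ] F [1.1 0.3 0.2] gap 0.0857
```

View pics/v_w.png

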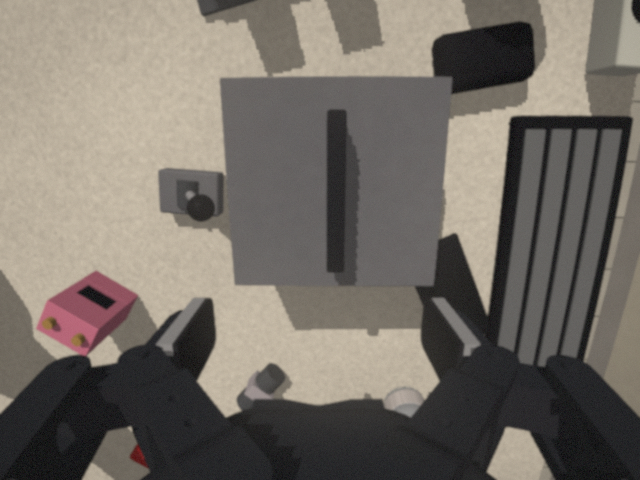

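View pics/v.png

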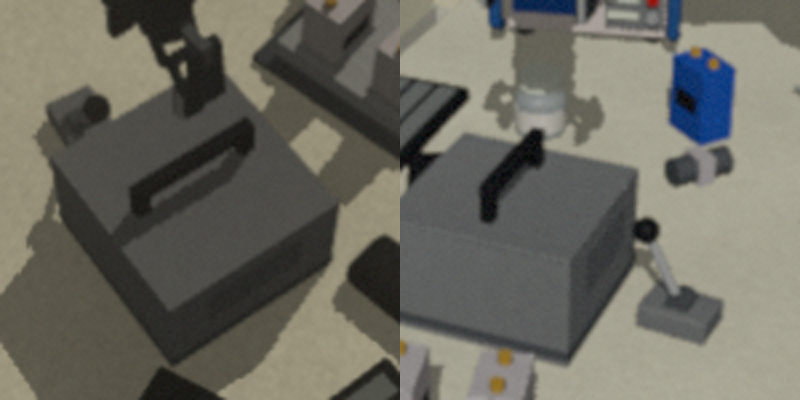

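Run:
```python
from h import *
z=np.load('v.npz');s=dict(tool_rot=z['R'],ee_pos=z['p']);W=cam('wrist',s)
L=[(-.093,.09,.116),(.093,.09,.116),(.093,-.09,.116),(-.093,-.09,.116)]
q,r=fit([(W,L,[(220.5,78.5),(452,76.5),(436,286),(234.5,285)])],[.603,-.026,0],0);print(q,np.degrees(q[2]),np.round(r,1))
print(atz(W,(337,111),.154),atz(W,(335,271),.154))
R=z['R'];print(R.T@(np.array([q[0],q[1],.19])-z['p']))
```

```text
[ 0.60498863 -0.02523103  0.00853851] 0.4892203246554594 [-1.5 -0.7  1.8 -0.6 -0.6  0.8  0.5  1.8]
[0.60408779 0.03546425 0.154     ] [ 0.60435616 -0.08451217  0.154     ]
[0.02885649 0.01410496 0.10272924]
```

```bash
python3 -m crank '[{"grip":-1,"xyz":[0.028,0.0125,0.03],"roll":0},{"grip":-1,"xyz":[0.029,0.0135,0.07],"roll":0},{"grip":-1,"xyz":[0.03,0.014,0.11],"roll":0},{"grip":-1,"xyz":[0.03,0.0145,0.135],"roll":0},{"grip":-1,"xyz":[0.03,0.0145,0.146],"roll":0}]'; python3 -m crank '[{"grip":1,"xyz":[0,0,0],"roll":0},{"grip":1,"xyz":[0,0,0],"roll":0},{"grip":1,"xyz":[0,0,0],"roll":0},{"grip":1,"xyz":[0,0,0],"roll":0},{"grip":1,"xyz":[0,0,0],"roll":0}]' 60; python3 -m crank '[{"grip":1,"xyz":[0,0,0],"roll":0},{"grip":1,"xyz":[0,0,0],"roll":0},{"grip":1,"xyz":[0,0,0],"roll":0}]'
python3 - <<'E'
from h import *
st()
E
```

```text
clock: 30.0
ee_pos: [0.603, -0.0223, 0.1447]
tool_rot: [[-0.005, 1.0, -0.022], [1.0, 0.005, -0.016], [-0.016, -0.022, -1.0]]
contact_force: [-0.6, -0.2, -0.2]
finger_gap: 0.0852
clock: 30.5
ee_pos: [0.6038, -0.0223, 0.1458]
tool_rot: [[-0.005, 1.0, -0.02], [1.0, 0.005, -0.016], [-0.016, -0.02, -1.0]]
contact_force: [4.8, 0.9, 5.8]
finger_gap: 0.013
clock: 30.8
ee_pos: [0.6034, -0.0224, 0.1458]
tool_rot: [[-0.005, 1.0, -0.02], [1.0, 0.005, -0.016], [-0.016, -0.02, -1.0]]
contact_force: [-0.9, -0.1, 0.4]
finger_gap: 0.013
t 30.8 pos [ 0.6034 -0.0224  0.1458] xax [-0.005  1.    -0.016] zax [-0.02  -0.016 -1.   ] F [-0.9 -0.1  0.4] gap 0.013
```

Run:
```python
from h import *
w=cv2.imread('pics/w4.png');crop(w,170,90,490,370,2.5,'w4c.png')
w=cv2.imread('pics/v_w.png');crop(w,200,60,480,310,2.8,'vc.png')
```

```text
(no output)
```

View pics/w4c.png

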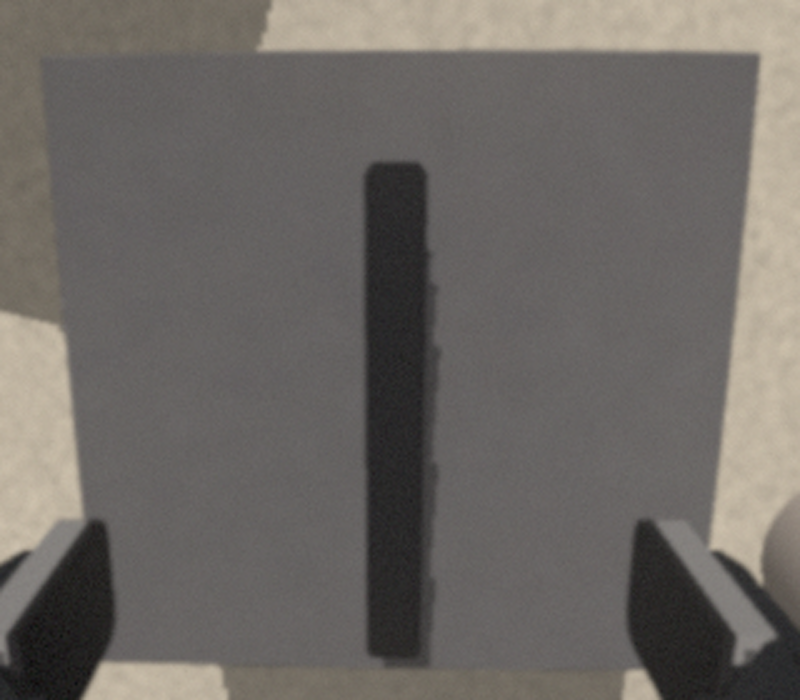

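View pics/vc.png

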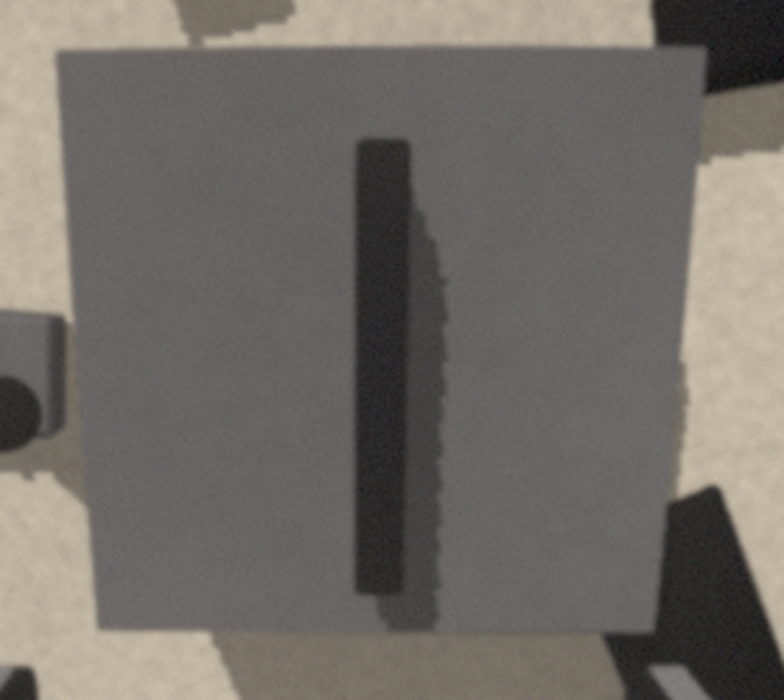

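Run:
```python
from h import *
def RR(x,z):
    x=np.array(x);z=np.array(z);z=z/np.linalg.norm(z);x=x-z*(x@z);x/=np.linalg.norm(x);return np.c_[x,np.cross(z,x),z]
W=cam('wrist',dict(tool_rot=RR([-.236,.972,.004],[-.031,-.004,-1]),ee_pos=np.array([.5373,.2638,.2357])))
u=np.array([-.2385,.971,0])
L1=[(-.093,.09,.124),(.093,.09,.124),(0,-.09,.124)]
a=atz(W,(170+396/2.5,90+162/2.5),.162);b=atz(W,(170+395/2.5,90+656/2.5),.162);print(a,b,np.linalg.norm(a-b),'handle c',(a+b)/2, 'off along',((a+b)/2-[.538,.2621,.162])@u)
f=atz(W,(170+400/2.5,90+54/2.5),.124);n=atz(W,(170+400/2.5,90+664/2.5),.124);print('cover y mid',((f+n)/2-[.538,.2621,.124])@u,np.linalg.norm(f-n))
z=np.load('v.npz');W=cam('wrist',dict(tool_rot=z['R'],ee_pos=z['p']))
a=atz(W,(200+383/2.8,60+139/2.8),.154);b=atz(W,(200+379/2.8,60+595/2.8),.154);print(a,b,np.linalg.norm(a-b),'c',(a+b)/2,'off',((a+b)/2)[1]+.0224)
f=atz(W,(200+380/2.8,60+48/2.8),.116);n=atz(W,(200+380/2.8,60+631/2.8),.116);print('mid',((f+n)/2)[1]+.0224,np.linalg.norm(f-n))
```

```text
[0.52648255 0.32512088 0.162     ] [0.55613615 0.20635797 0.162     ] 0.12240900560047667 handle c [0.54130935 0.26573943 0.162     ] off along 0.002744602763494304
cover y mid 0.0018420201392324042 0.1757340659450371
[0.60392651 0.03637071 0.154     ] [ 0.60466104 -0.0857904   0.154     ] 0.1221633229547848 c [ 0.60429377 -0.02470984  0.154     ] off -0.0023098437815589554
mid -0.0025593391240044637 0.17723189141578827
```

```bash
python3 -m crank '[{"grip":1,"xyz":[0,0,-0.02],"roll":0},{"grip":1,"xyz":[0,0,-0.05],"roll":0},{"grip":1,"xyz":[0,0,-0.09],"roll":0},{"grip":1,"xyz":[0,0,-0.13],"roll":0},{"grip":1,"xyz":[0,0,-0.155],"roll":0}]'
python3 - <<'E'
from h import *
s=st();R=s['tool_rot'];print(R.T@(np.array([.5369,.2667,.295])-s['ee_pos']),np.degrees(np.arctan2(-R[0,0],R[1,0])))
E
```

```text
clock: 31.3
ee_pos: [0.6069, -0.0197, 0.3034]
tool_rot: [[-0.005, 1.0, -0.018], [1.0, 0.005, -0.016], [-0.016, -0.018, -1.0]]
contact_force: [1.0, -0.5, -4.2]
finger_gap: 0.0129
t 31.3 pos [ 0.6069 -0.0197  0.3034] xax [-0.005  1.    -0.016] zax [-0.018 -0.016 -1.   ] F [ 1.  -0.5 -4.2] gap 0.0129
[ 0.28685665 -0.06848688  0.00506966] 0.29421507620291776
```

```bash
python3 -m crank '[{"grip":1,"xyz":[0.035,-0.008,-0.001],"roll":-0.04},{"grip":1,"xyz":[0.075,-0.018,-0.002],"roll":-0.09},{"grip":1,"xyz":[0.115,-0.027,-0.003],"roll":-0.14},{"grip":1,"xyz":[0.155,-0.037,-0.003],"roll":-0.19},{"grip":1,"xyz":[0.195,-0.047,-0.003],"roll":-0.235}]';python3 -m crank '[{"grip":1,"xyz":[0,0,0],"roll":0}]'
python3 - <<'E'
from h import *
s=st();R=s['tool_rot'];print(R.T@(np.array([.5369,.2667,.295])-s['ee_pos']),np.degrees(np.arctan2(-R[0,0],R[1,0])))
E
```

```text
clock: 31.8
ee_pos: [0.5581, 0.1763, 0.3035]
tool_rot: [[-0.24, 0.971, -0.019], [0.971, 0.239, -0.016], [-0.011, -0.023, -1.0]]
contact_force: [1.5, 0.2, -4.0]
finger_gap: 0.0133
clock: 31.9
ee_pos: [0.555, 0.1841, 0.3033]
tool_rot: [[-0.251, 0.968, -0.021], [0.968, 0.251, -0.012], [-0.006, -0.024, -1.0]]
contact_force: [-0.3, -0.7, -4.2]
finger_gap: 0.0131
t 31.9 pos [0.555  0.1841 0.3033] xax [-0.251  0.968 -0.006] zax [-0.021 -0.012 -1.   ] F [-0.3 -0.7 -4.2] gap 0.0131
[0.08453417 0.00341262 0.00774318] 14.520887251910747
```

```bash
python3 -m crank '[{"grip":1,"xyz":[0.03,0.001,0],"roll":0.012},{"grip":1,"xyz":[0.06,0.002,0],"roll":0.012},{"grip":1,"xyz":[0.0845,0.0034,0],"roll":0.012},{"grip":1,"xyz":[0.0845,0.0034,0],"roll":0.012},{"grip":1,"xyz":[0.0845,0.0034,0],"roll":0.012}]';python3 - <<'E'
from h import *
w=eyes.camera('wrist');cv2.imwrite('pics/x_w.png',w)
s=st();R=s['tool_rot'];print(R.T@(np.array([.5369,.2667,.19])-s['ee_pos']),np.degrees(np.arctan2(-R[0,0],R[1,0])))
E
```

```text
clock: 32.4
ee_pos: [0.5366, 0.2669, 0.302]
tool_rot: [[-0.24, 0.97, -0.023], [0.971, 0.24, -0.013], [-0.007, -0.025, -1.0]]
contact_force: [-0.4, -0.8, -4.9]
finger_gap: 0.0132
t 32.45 pos [0.5371 0.2658 0.3021] xax [-0.239  0.971 -0.008] zax [-0.022 -0.013 -1.   ] F [ 0.6  0.  -3.3] gap 0.0133
[0.00173356 0.00277398 0.11205004] 13.810116983844708
```

View pics/x_w.png

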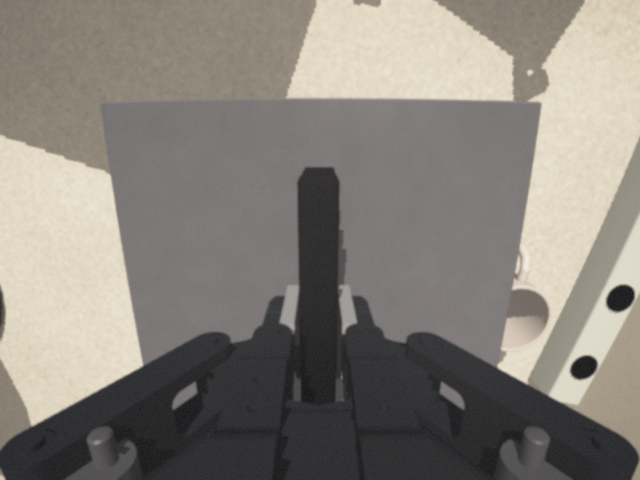

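```bash
python3 -m crank '[{"grip":1,"xyz":[0.0005,0.0007,0.03],"roll":0},{"grip":1,"xyz":[0.001,0.0014,0.06],"roll":0},{"grip":1,"xyz":[0.0015,0.002,0.085],"roll":0},{"grip":1,"xyz":[0.0017,0.0026,0.105],"roll":0},{"grip":1,"xyz":[0.0017,0.0026,0.108],"roll":0}]';python3 - <<'E'
from h import *
s=st();R=s['tool_rot'];print(R.T@(np.array([.5369,.2667,.18])-s['ee_pos']),np.degrees(np.arctan2(-R[0,0],R[1,0])))
a=eyes.camera('scene');b=eyes.camera('side');w=eyes.camera('wrist')
cv2.imwrite('pics/y.png',np.hstack([cv2.resize(a[120:270,340:490],(400,400),interpolation=2),cv2.resize(b[250:400,220:370],(400,400),interpolation=2)]))
cv2.imwrite('pics/y_w.png',w)
E
```

```text
clock: 32.95
ee_pos: [0.5363, 0.2641, 0.1914]
tool_rot: [[-0.237, 0.971, -0.026], [0.972, 0.236, -0.016], [-0.01, -0.03, -1.0]]
contact_force: [-0.5, -0.2, -4.1]
finger_gap: 0.0128
t 32.95 pos [0.5363 0.2641 0.1914] xax [-0.237  0.972 -0.01 ] zax [-0.026 -0.016 -1.   ] F [-0.5 -0.2 -4.1] gap 0.0128
[0.00248325 0.00158088 0.01128915] 13.691092515781014
```

View pics/y.png

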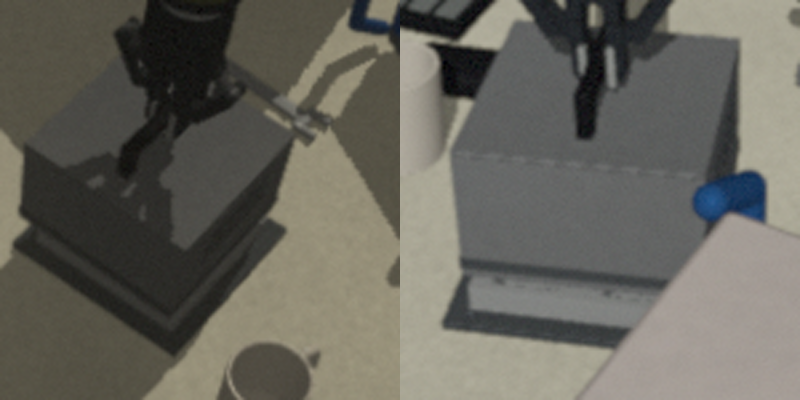

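View pics/y_w.png

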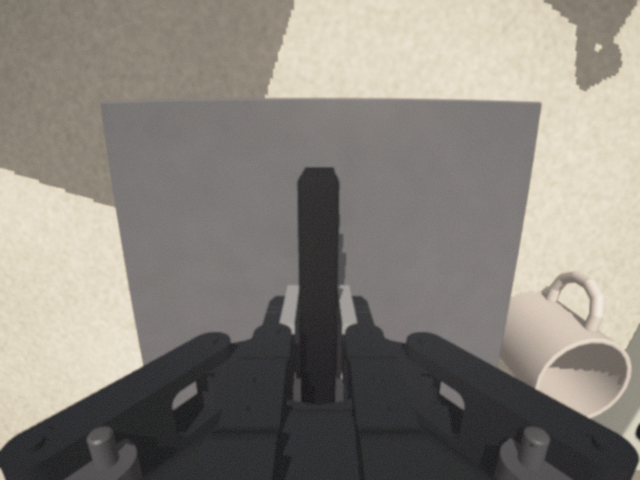

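```bash
python3 -m crank '[{"grip":1,"xyz":[0.0025,0.0013,0],"roll":0},{"grip":1,"xyz":[0.0025,0.0014,0.004],"roll":0},{"grip":1,"xyz":[0.0025,0.0015,0.009],"roll":0},{"grip":1,"xyz":[0.0025,0.0016,0.014],"roll":0},{"grip":1,"xyz":[0.0025,0.0018,0.018],"roll":0}]'
```

```text
clock: 33.6
ee_pos: [0.5381, 0.2686, 0.1761]
tool_rot: [[-0.238, 0.971, -0.022], [0.971, 0.237, -0.013], [-0.008, -0.025, -1.0]]
contact_force: [1.4, 0.4, -4.4]
finger_gap: 0.0125
```

```bash
python3 -m crank '[{"grip":1,"xyz":[-0.0016,-0.001,0.001],"roll":0},{"grip":1,"xyz":[-0.0016,-0.001,0.004],"roll":0},{"grip":1,"xyz":[-0.0016,-0.001,0.008],"roll":0}]'
```

```text
clock: 33.9
ee_pos: [0.5375, 0.2667, 0.1682]
tool_rot: [[-0.237, 0.971, -0.021], [0.971, 0.237, -0.013], [-0.008, -0.024, -1.0]]
contact_force: [0.5, 0.2, -3.8]
finger_gap: 0.013
```

Rim is about 8 mm below the block top and there's no contact force yet. Continuing down.

```bash
python3 -m crank '[{"grip":1,"xyz":[0,-0.0003,0.004],"roll":0},{"grip":1,"xyz":[0,-0.0003,0.008],"roll":0},{"grip":1,"xyz":[0,-0.0003,0.011],"roll":0},{"grip":1,"xyz":[0,-0.0003,0.0135],"roll":0}]'
```

```text
clock: 34.3
ee_pos: [0.5369, 0.2667, 0.1545]
tool_rot: [[-0.237, 0.971, -0.022], [0.971, 0.237, -0.013], [-0.007, -0.024, -1.0]]
contact_force: [-6.5, 3.3, 6.7]
finger_gap: 0.0128
```

```bash
python3 -m crank '[{"grip":1,"xyz":[0,0,0.0015],"roll":0},{"grip":1,"xyz":[0,0,0.0025],"roll":0}]';python3 -m crank '[{"grip":0.5,"xyz":[0,0,0],"roll":0},{"grip":0,"xyz":[0,0,0],"roll":0},{"grip":-1,"xyz":[0,0,0],"roll":0},{"grip":-1,"xyz":[0,0,0],"roll":0},{"grip":-1,"xyz":[0,0,0],"roll":0}]'; python3 -m crank '[{"grip":-1,"xyz":[0,0,-0.03],"roll":0},{"grip":-1,"xyz":[0,0,-0.07],"roll":0},{"grip":-1,"xyz":[-0.03,0,-0.1],"roll":0},{"grip":-1,"xyz":[-0.07,0,-0.12],"roll":0},{"grip":-1,"xyz":[-0.1,-0.01,-0.13],"roll":0}]'
python3 - <<'E'
from h import *
st();a=eyes.camera('scene');b=eyes.camera('side');w=eyes.camera('wrist');st()
cv2.imwrite('pics/z.png',np.hstack([cv2.resize(a[120:270,340:490],(400,400),interpolation=2),cv2.resize(b[250:400,220:370],(400,400),interpolation=2)]))
cv2.imwrite('pics/z_w.png',w);cv2.imwrite('pics/z_s.png',a);cv2.imwrite('pics/z_d.png',b)
E
```

```text
clock: 34.5
ee_pos: [0.5361, 0.2673, 0.1537]
tool_rot: [[-0.238, 0.971, -0.021], [0.971, 0.238, -0.012], [-0.007, -0.024, -1.0]]
contact_force: [-7.6, -1.6, 18.3]
finger_gap: 0.0134
clock: 35.0
ee_pos: [0.5361, 0.2673, 0.1536]
tool_rot: [[-0.238, 0.971, -0.022], [0.971, 0.238, -0.013], [-0.007, -0.024, -1.0]]
contact_force: [0.3, 0.1, 0.5]
finger_gap: 0.078
clock: 35.5
ee_pos: [0.5549, 0.1674, 0.2863]
tool_rot: [[-0.237, 0.971, -0.018], [0.972, 0.236, -0.012], [-0.008, -0.021, -1.0]]
contact_force: [0.6, -1.6, 0.2]
finger_gap: 0.0857
t 35.5 pos [0.5549 0.1674 0.2863] xax [-0.237  0.972 -0.008] zax [-0.018 -0.012 -1.   ] F [ 0.6 -1.6  0.2] gap 0.0857
t 35.65 pos [0.5538 0.1668 0.2852] xax [-0.234  0.972 -0.008] zax [-0.02  -0.013 -1.   ] F [-0.7  0.8  0.1] gap 0.0852
```

View pics/z.png

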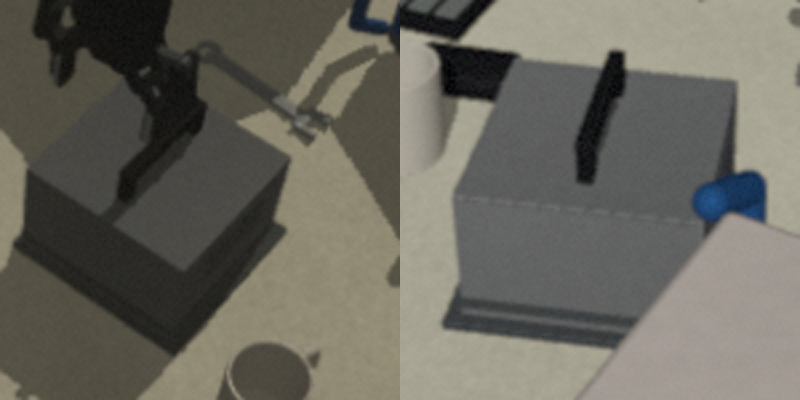

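View pics/z_w.png

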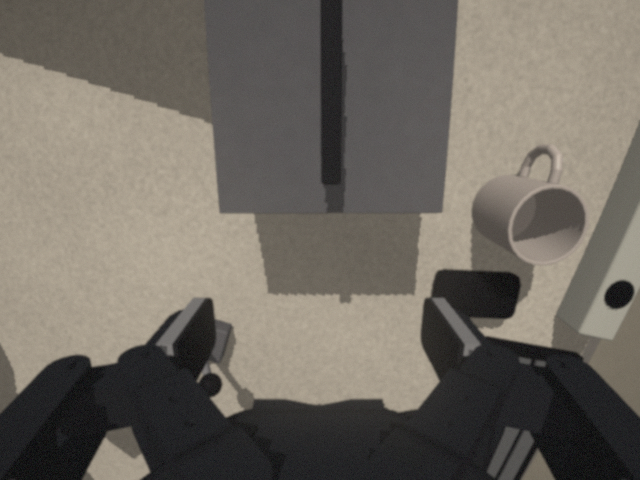

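Run:
```python
from h import *
a=cv2.imread('pics/a_side.png');b=cv2.imread('pics/z_d.png')
x=[im[250:390,220:380] for im in (a,b)]
cv2.imwrite('pics/cmp.png',cv2.resize(np.hstack(x),None,fx=2.5,fy=2.5,interpolation=2))
g=[cv2.cvtColor(i[10:],6).astype(np.float32) for i in x];print(cv2.phaseCorrelate(g[0][:, :],g[1][:, :]),np.abs(g[0]-g[1]).mean())
```

```text
((0.6410628642875622, 0.4930043066536456), 0.8745236319082754) 3.5102403
```

View pics/cmp.png

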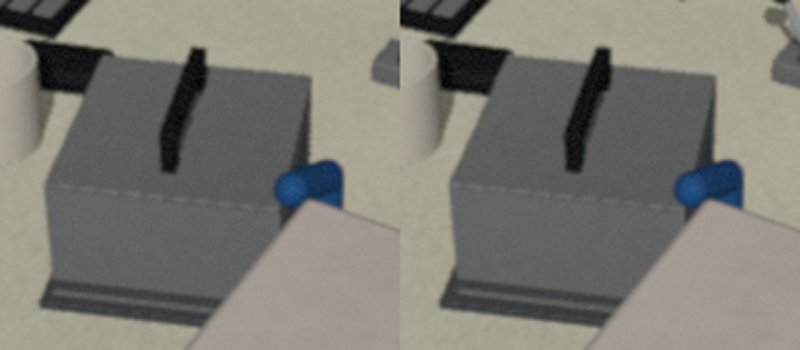

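```bash
python3 -m crank '[{"grip":-1,"xyz":[-0.037,-0.025,0],"roll":0.05},{"grip":-1,"xyz":[-0.075,-0.05,0.01],"roll":0.1},{"grip":-1,"xyz":[-0.112,-0.076,0.02],"roll":0.15},{"grip":-1,"xyz":[-0.15,-0.102,0.03],"roll":0.2},{"grip":-1,"xyz":[-0.187,-0.127,0.035],"roll":0.24}]';python3 -m crank '[{"grip":-1,"xyz":[0,0,0],"roll":0},{"grip":-1,"xyz":[0,0,0],"roll":0}]'
python3 - <<'E'
from h import *
w=eyes.camera('wrist');s=st();cv2.imwrite('pics/A_w.png',w);R=s['tool_rot']
print([(np.round(d['xyz'],3),d['confidence']) for d in eyes.recognise('supply_tip','wrist')])
print(R.T@(np.array([.475,-.046,.082])-s['ee_pos']))
E
```

```text
clock: 36.15
ee_pos: [0.4721, -0.0454, 0.2535]
tool_rot: [[0.004, 1.0, -0.021], [1.0, -0.004, -0.013], [-0.013, -0.021, -1.0]]
contact_force: [0.9, -0.5, 0.2]
finger_gap: 0.0856
clock: 36.35
ee_pos: [0.4718, -0.0451, 0.2531]
tool_rot: [[0.005, 1.0, -0.022], [1.0, -0.005, -0.012], [-0.012, -0.022, -1.0]]
contact_force: [0.6, -0.1, 0.6]
finger_gap: 0.0856
t 36.4 pos [ 0.4724 -0.044   0.2533] xax [ 0.003  1.    -0.012] zax [-0.021 -0.012 -1.   ] F [-0.2  0.6 -0.1] gap 0.0857
[(array([ 0.473, -0.048,  0.099]), 0.7)]
[-1.33671627e-05  6.28774492e-03  1.71244512e-01]
```

View pics/A_w.png

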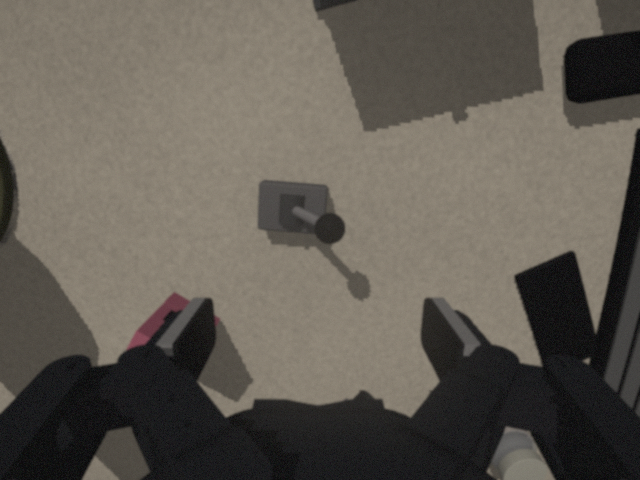

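```bash
python3 -m crank '[{"grip":-1,"xyz":[0,0.002,0.04],"roll":0},{"grip":-1,"xyz":[0,0.004,0.08],"roll":0},{"grip":-1,"xyz":[0,0.005,0.12],"roll":0},{"grip":-1,"xyz":[0,0.006,0.15],"roll":0},{"grip":-1,"xyz":[0,0.006,0.17],"roll":0}]'; python3 -m crank '[{"grip":0,"xyz":[0,0,0],"roll":0},{"grip":0,"xyz":[0,0,0],"roll":0},{"grip":0,"xyz":[0,0,0],"roll":0},{"grip":0,"xyz":[0,0,0],"roll":0}]';python3 -m crank '[{"grip":0,"xyz":[0,-0.02,0],"roll":0},{"grip":0,"xyz":[0.001,-0.04,0],"roll":0},{"grip":0,"xyz":[0.002,-0.055,0],"roll":0},{"grip":0,"xyz":[0.003,-0.065,0],"roll":0},{"grip":0,"xyz":[0.004,-0.07,0],"roll":0}]'
```

```text
clock: 36.95
ee_pos: [0.4751, -0.0431, 0.0812]
tool_rot: [[-0.002, 1.0, -0.023], [1.0, 0.002, -0.01], [-0.01, -0.023, -1.0]]
contact_force: [0.1, -0.1, 0.5]
finger_gap: 0.0853
clock: 37.35
ee_pos: [0.476, -0.0428, 0.0823]
tool_rot: [[-0.003, 1.0, -0.021], [1.0, 0.003, -0.01], [-0.01, -0.021, -1.0]]
contact_force: [-0.7, 0.3, 0.8]
finger_gap: 0.0429
clock: 37.85
ee_pos: [0.4061, -0.0391, 0.0845]
tool_rot: [[-0.002, 1.0, -0.019], [1.0, 0.002, -0.011], [-0.01, -0.019, -1.0]]
contact_force: [1.9, -0.4, 0.4]
finger_gap: 0.0427
```

```bash
python3 -m crank '[{"grip":0,"xyz":[0,-0.004,0],"roll":0},{"grip":0,"xyz":[0,-0.008,0],"roll":0},{"grip":0,"xyz":[0,-0.011,0],"roll":0},{"grip":0,"xyz":[0,-0.014,0],"roll":0}]'
```

```text
clock: 38.25
ee_pos: [0.397, -0.0388, 0.0856]
tool_rot: [[-0.002, 1.0, -0.009], [1.0, 0.002, -0.01], [-0.01, -0.009, -1.0]]
contact_force: [12.3, -2.0, 1.5]
finger_gap: 0.0423
```

```bash
python3 -m crank '[{"grip":0,"xyz":[0,-0.004,-0.001],"roll":0},{"grip":0,"xyz":[0,-0.008,-0.001],"roll":0},{"grip":0,"xyz":[0,-0.009,-0.001],"roll":0}]'; python3 -m crank '[{"grip":0,"xyz":[0,0.006,0],"roll":0},{"grip":-1,"xyz":[0,0.008,0],"roll":0},{"grip":-1,"xyz":[0,0.008,0],"roll":0},{"grip":-1,"xyz":[0,0.008,0],"roll":0},{"grip":-1,"xyz":[0,0.008,0],"roll":0}]'; python3 -m crank '[{"grip":-1,"xyz":[0,0,-0.04],"roll":0},{"grip":-1,"xyz":[0,0,-0.08],"roll":0},{"grip":-1,"xyz":[0,0,-0.12],"roll":0},{"grip":-1,"xyz":[0,0,-0.17],"roll":0},{"grip":-1,"xyz":[0,0,-0.17],"roll":0}]'
python3 - <<'E'
from h import *
w=eyes.camera('wrist');s=st();cv2.imwrite('pics/B_w.png',w)
a=eyes.camera('scene');b=eyes.camera('side');cv2.imwrite('pics/B_s.png',a);cv2.imwrite('pics/B_d.png',b);
cv2.imwrite('pics/B.png',np.hstack([cv2.resize(a[180:300,200:320],(400,400),interpolation=2),cv2.resize(b[210:310,340:440],(400,400),interpolation=2)]))
E
```

```text
clock: 38.55
ee_pos: [0.3951, -0.0384, 0.0881]
tool_rot: [[-0.003, 1.0, 0.005], [1.0, 0.003, -0.008], [-0.008, 0.005, -1.0]]
contact_force: [15.8, -2.1, -2.4]
finger_gap: 0.0426
clock: 39.05
ee_pos: [0.4023, -0.0384, 0.0878]
tool_rot: [[-0.003, 1.0, 0.003], [1.0, 0.003, -0.008], [-0.008, 0.003, -1.0]]
contact_force: [-0.5, 0.9, -0.1]
finger_gap: 0.0854
clock: 39.55
ee_pos: [0.4039, -0.0368, 0.263]
tool_rot: [[-0.003, 1.0, 0.012], [1.0, 0.003, -0.01], [-0.01, 0.012, -1.0]]
contact_force: [0.5, 0.2, -1.0]
finger_gap: 0.0854
t 39.6 pos [ 0.4028 -0.037   0.2604] xax [-0.002  1.    -0.01 ] zax [ 0.009 -0.009 -1.   ] F [ 0.4  1.3 -1.3] gap 0.0854
```

View pics/B.png

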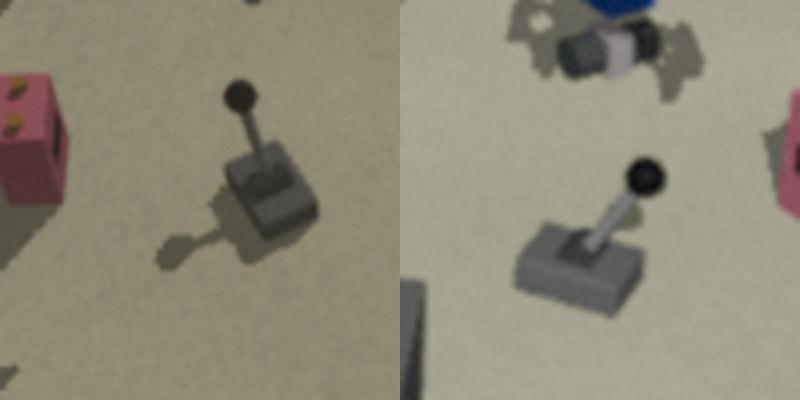

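View pics/B_s.png

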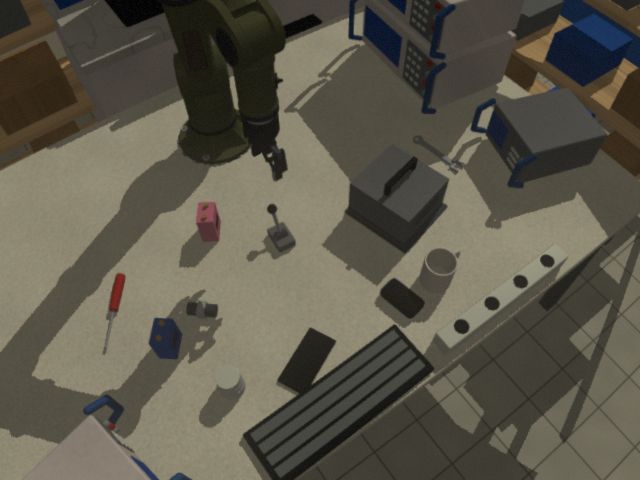

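View pics/B_w.png

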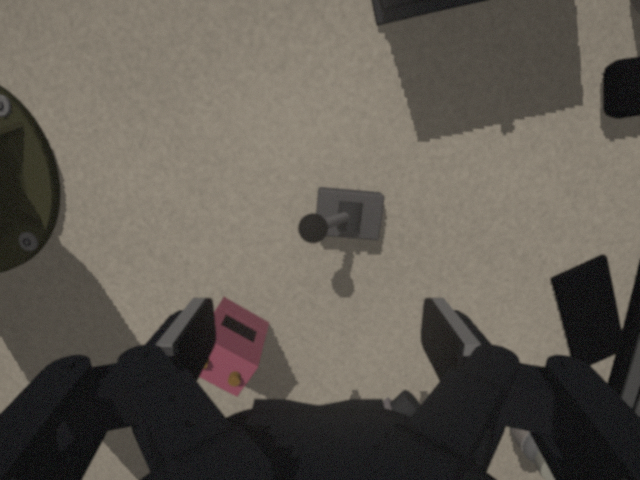

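Run:
```python
from h import *
S=cam('scene');D=cam('side');W=cam('wrist')
b=tri([(S,(272,209.1)),(D,(401.25,254.25))]);print(b)
print(atz(W,(313,228),.092),np.mean([atz(W,p,.025) for p in [(319,188),(384,192),(382,240),(317,236)]],0))
```

```text
(array([ 0.39946136, -0.03969965,  0.09094839]), array([-0.50951988, -0.32665319, -0.52728625,  0.22526607]))
[ 0.39788355 -0.03954181  0.092     ] [ 0.43580864 -0.04169903  0.025     ]
```

Ball swing between the two ends measures 76 mm, which is the full travel. The cover is home and the other objects haven't moved.

```bash
python3 -c "
from rig import ctrl;print(ctrl.close_job())"
```

```text
the job is handed in; nothing more can be done
None
```

I did the whole sequence in order and handed the job in at about 40 s on the robot's clock. The supply lever went off before the cover came off, and went back on only once the cover was home again.

**Modules:** I found two real modules, both silver, and stood them in slots 2 and 0. The pink and blue look-alikes were left where they were.

**Last checks:**
- **Lever:** the ball moved 76 mm between its off and on positions, which is the full swing. It came up against a stop at both ends.
- **Modules:** the pictures showed both upright and seated to the same depth before the cover went on.
- **Cover:** it went down to the expected height, and the side view matches the starting picture to within about 1 px (1–2 mm sideways, inside the clearance).
- **Other items:** the phone, attenuator, screwdriver, wrench, mug, adapters jar and mouse look unmoved by eye. While the cover was set aside it stood about 1 cm from the phone; the pictures showed a gap.

**What went wrong or disagreed:**
- **Tool tilt:** the tool leaned up to 3° partway through. I pressed the open fingers on bare bench (about 50 N) to straighten it, without success. I worked around it by lining each module up with its slot in the wrist camera.
- **Camera mismatch:** the wrist and fixed cameras disagreed by 3–5 mm on some positions. For seating the modules I went by what the wrist camera showed.

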